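# Open the dry case past its safety catch and put the finder scope away

### The arm

A 7-joint arm with a two-finger parallel gripper is mounted at the origin on the work surface. World frame = base frame: x ahead of the robot, y to its left, z up, the work surface at z = 0. Lengths are in m, angles in rad, forces in N, time in s.
With the tool pointing down it reaches from about 0.425 to 0.925 m from the base axis. Payload 6.8 kg.
Tool frame: the origin (TCP) lies between the finger pads; the fingertips stand finger_overhang ahead of it and the grasp point (between the pads) lies 6 mm ahead of it (finger_overhang is the distance from the TCP to the fingertips, in m); z points along the fingers, y is the line along which they close (so a half turn about z gives the same grasp; the last joint's range is limited). The gripper opens to 85 mm and grips with 20 to 120 N. Pads are 22 mm wide; open, the fingers measure 114 mm over their backs; the gripper's body (76 mm by 85 mm) begins 54 mm behind the grasp point. The pads swing forward as they close: fully open they stand 13 mm farther back than shut.
Start: joints at [1.201, 0.477, 0.022, 1.555, -0.011, 1.109, -0.083], TCP at [0.175, -0.652, 0.256] pointing down, gripper open.
Joint ranges: [-2.96, 2.96], [-0.34, 2.1], [-1.41, 1.46], [0.24, 2.44], [-1.37, 4.51], [0.17, 1.92], [-2.96, 2.96]. Speed limits (rad/s): [2.39, 2.39, 3.14, 3.14, 3.14, 3.14, 3.14].

### API

Orientations are given as a unit quaternion [w, x, y, z].
In Python, from station import * gives the robot as it stands.
- The arm moves only by the tool drive_tool, never from a script. Its argument "increments" is a list of rows, each an object of numbers: "claw": the finger opening in m, from 0 to 0.0854; "dx", "dy", "dz": the shift along the tool's x, y, z in m; "wx", "wy", "wz": the turn, a rotation vector about the tool's x, y, z in degrees. A call has 1 to 20 rows; each row shifts and turns the commanded pose from where the row before left it, along the tool's axes as they then stand; what a row does not reach is not made up. A row lasts 1/8 s, in which the tool goes at most 62.5 mm and 10.7 degrees, less where a joint would pass 70% of its speed; a pose out of reach is approached as far as the arm can. A call with a gripper value outside its range is refused whole. The fingers move at their own pace and stop on an object; "newtons" is the grip in N (left out, the last holds). Time passes only in rows, so rows that do not move let the fingers close. It gives the time, the measured TCP pose, the force, the opening and the grip force at its end, in the units of the state.
- get_obs(): the state, without advancing time (a new reading comes with each control period).
- read_camera(name): name is "side" or "top"; returns (picture, depth): 384x512x3 uint8, red, green, blue; 384x512 float32, m along the optical axis (not along the pixel's ray), 0 where there is no reading.
- calibration(name): a dict with "intrinsics" (3x3 intrinsics, pixels), "k1" (the pictures are not rectified: a ray, as slopes to the right and down, at radius r is drawn at 1 + k1 r^2 times it, then the intrinsics apply), "R" (3x3) and "t" (3): a world point X has camera coordinates R X + t. Camera axes: x right, y down, z forward; pixel columns grow to the right and rows downward; lengths in m; the calibration is good to about 2 mm. A picture is of the moment at which its call begins. calibration takes no time and is no camera call.
- hand_in(): hands the job in; it is judged then, once.
The state is a dict: "t": time; "q": joint angles; "joint_vel": joint speeds; "joint_torque": joint torques, N m; "eef_pos": TCP position; "tool_rot": TCP orientation; "contact_force": force on the tool from outside, world axes, zero at the start; "torque": the same for the moment, N m; "gripper_width": opening from 0.0 (shut) to 1.0 (fully open); "grasp_force": force on a finger pad.
Only numpy, scipy, OpenCV 4.12 (cv2) and the standard library are available. Lean on these libraries where they do the work, as an engineer would, in place of code of your own. Each camera call takes 0.05 s, during which the arm holds its last target. There are 200 camera calls.

### The job

The dry case's main latches are undone and its lid is ajar, held by the safety catch under its front lip: reach under the raised lip, push the red paddle of the catch aside (to the right as you face the case's front) and, holding it there, lift the lid, then swing it right back so that it stays open. Put the white finder scope, which lies half under the pine shelf, away in its fitted foam cradle in the case, wide objective end in the wide end of the cradle and its foot fully down on the floor of the case. Set the finder down gently rather than letting it drop, and leave the eyepieces, rings and other loose things standing where they are.

Things in the scene. Friction and masses are not known exactly. Their poses are not given: they have to be found in the camera images.
- case: Dark blue dry case, fixed: 185 deep (x) by 320 wide (y), open shell 100 high, 8 mm walls, inner floor 22 and foam 84 mm up, stock in it to 95 mm up. Origin: centre of underside; x from front to hinged back (within 0.2 rad of world +y: the front faces the robot's right), z up. A steel keeper plate for the catch juts 18 mm from mid front wall, 18 wide, 81 to 88 mm up. 
- lid (a joint): Lid angle (rad): 0 shut, 0.105 to 0.13 at the start, 0.14 where the catch stops it, 1.75 open (leaning 10 degrees back, at its stop). 0.6 kg; its friction hinge holds it wherever it is left; lifting takes about 7 N at the lip. Blue shell 320 wide, from the rim plane to 22 mm above it, 185 mm long from the hinge line, then the lip. It opens upward about the case's y axis through lid_hinge.
- lid_hinge (a point): Middle of the lid's hinge line, at the case's back edge, 100 mm above the table (case frame x 92.5, y 0, z 100 mm).
- lip (a point): Middle of the lower front edge of the lid's aluminium lip, on the lid, 230 mm from the hinge line, in the rim plane. The lip is a flange 8 mm thick, 170 mm wide (y), sticking 45 mm out in front of the lid's shell and of the case's front wall, with free room under it down to the table. A red mark on its top lies over the catch. Axes: the lid's (as the case's when shut).
- catch (a joint): Swing of the safety catch (rad): 0 hooked (at rest), 0.6 at most. It hangs from a pivot on the lid, 3 mm below the lip and 27 mm behind its front edge, and swings sideways to the case's -y (away from the robot). Spring: 1.5 N at the paddle to start, 4 N at 0.4 rad. It frees the lid from 0.3 rad and must be held so until the lid has passed 0.21 rad; let go sooner, it hooks again.
- catch_paddle (a point): Point in the catch's red paddle, 31 mm below the lip's underside, 16 mm behind its front edge, mid width of the case. The paddle is an upright plate 6 mm thick (y), from 6 to 26 mm behind the lip's front edge, hanging from 7 to 47 mm below the lip; push on its +y face, the one nearer the robot. The hook is 28 to 40 mm behind the edge. Room under the lip is free on both sides of the paddle.
- cradle (a point): Where the finder's origin must come: on the case's inner floor, axes as the case. Foam trough along y, from this point: wide part -100 to -34 mm, 69 wide (objective end); finger pocket -34 to 41, open 56 mm to front and back of the middle line; narrow part 41 to 100, 48 wide. Foam 62 mm high, so fingers fit only in the pocket. Middle line 120 mm before the hinge line, 57 behind the inner front wall.
- finder: White finder scope, black bracket with flat foot 100 x 40 x 12 mm; 190 long, 76 high, 0.3 to 0.5 kg. Origin: centre of foot's underside; x to the objective, z up; tube axis 45 mm up. Along x: rubber eyepiece end -95 to -66 (diameter 34), tube to 36 (40), rings at -28 and 28, 12 wide (54), objective end 36 to 95 (62). Stands on the table, eyepiece end 75 to 100 mm out of the shelf's open side.
- finder_grip (a point): Point on the tube's axis midway between the bracket rings, 45 mm over the finder's origin; centre of mass near it. Here, between the rings, the bracket's black saddle has upright flat sides: 44 mm long, 40 mm apart (finder's y), 20 to 62 mm above the foot's underside.
- finder_eye (a point): Point on the tube's axis at the eyepiece end face (finder x = -95 mm, z = 45 mm).
- finder_objective (a point): Point on the tube's axis at the objective end face (finder x = 95 mm, z = 45 mm).
- shelf: Pine shelf fixed at the robot's right: board 420 long (x), 200 deep (y), underside 105 and top 123 mm above the table; end panels 18 mm thick. Origin: on the table below the board's centre. Open towards its +y; yaw within 0.12 rad of the world's. On it a rack of six holes with eyepieces (x -66 to 106, y -91 to 21 mm), up to 220 mm above the table.
- shelf_edge (a point): Middle of the lower front edge of the shelf's board (shelf frame y = 100, z = 105 mm).
- eyepiece_silver: Stubby silver eyepiece in a hole of the rack, 44 mm diameter, 66 mm high, origin at the foot of its barrel. Bystander.
- eyepiece_big: Big black eyepiece standing on the table, 62 mm diameter, 98 mm high, origin centre of underside. Bystander.
- eyecup: Black rubber eyecup standing on the table, 52 mm diameter, 34 mm high, origin centre of underside. Bystander.
- t_ring: Brass T-ring lying on the table, 60 mm outer diameter, 16 mm high, origin centre of underside. Bystander.
- filter_cell: Blue glass filter in an aluminium cell lying on the table, 54 mm diameter, 10 mm high, origin centre of underside. Bystander.
- handset: Grey mount handset lying partly under the shelf beside the finder, 62 x 120 x 26 mm (x, y, z), origin centre of underside. Bystander.
Not all that is in view belongs to the job. Leave any pink look-alike of the finder alone.

How it is judged:
On the way:
1. the lid is lifted past its safety stop while the catch is held aside (value of joint lid above 0.15 rad and value of joint catch above 0.2 rad), for 0.03 s.
At the end, for the whole second after the job is handed in: Lid open beyond 1.6 rad; finder at rest and released in the cradle, foot on the case floor within 4 mm, within 7 mm across and 10 mm along, tilt under 0.08 rad, objective end in the wide (-y) part; bystanders within 25 mm of their starts, not tipped (value of joint lid above 1.6 rad and x of finder in the frame of cradle between -0.007 and 0.007 m and y of finder in the frame of cradle between -0.01 and 0.01 m and z of finder in the frame of cradle between -0.004 and 0.004 m and y of finder_objective in the frame of cradle below -0.07 m and angle between finder's own z axis and vertical below 0.08 rad and linear speed of finder below 0.02 m/s and contact force between the fingers and finder below 0.1 N); the robot touches nothing.
It fails at once if a loose bystander (eyepieces, eyecup, T-ring, filter cell, handset) is shifted by more than 25 mm (distance of any of eyepiece_silver, eyepiece_big, eyecup, t_ring, filter_cell, handset from where it was at the start of the episode above 0.025 m).
It fails at once if a bystander is tipped over (angle between any of eyepiece_silver, eyepiece_big, eyecup, t_ring, filter_cell, handset's own z axis and vertical above 0.35 rad).
It fails at once if the finder falls freely (faster than 0.45 m/s with no finger touching it, a drop of some 10 mm) (linear speed of finder above 0.45 m/s and contact force between the fingers and finder below 0.01 N).
It also fails if it takes over 72 s, if anything falls off the work surface, if the arm or the gripper's body presses on something with over 40 N, if the wrist force passes 120 N, or if a joint passes its speed limit or range.

## Working session

There is one attempt and no reset: what is moved stays moved. The work goes in short steps, Python scripts to look and compute and a tool call to move; the robot and the scene stay as the last step left them, time stands still between calls to the robot, and variables do not carry over. Pictures are saved under pics/ and viewed, at most 10 in all, crops included, and the job is handed in when it is done.

Besides the shell and the picture viewer there is one more tool, called after ">>>" as name([rows], argument=value, ...), one row to a line, values as JSON. drive_tool: Moves the arm, as the interface text tells. Its arguments: {"type":"object","properties":{"increments":{"type":"array","items":{"type":"object","properties":{"claw":{"type":"number"},"dx":{"type":"number"},"dy":{"type":"number"},"dz":{"type":"number"},"wx":{"type":"number"},"wy":{"type":"number"},"wz":{"type":"number"}}}},"newtons":{"type":"number"}},"required":["increments"]}

```bash
ls; mkdir -p pics; cat > h.py <<'E'
import numpy as np, cv2
from station import *
def ray(cam,u,v):
    c=calibration(cam);K=np.array(c["intrinsics"]);R=np.array(c["R"]);t=np.array(c["t"])
    d=np.array([(u-K[0,2])/K[0,0],(v-K[1,2])/K[1,1]]);s=d.copy()
    for _ in range(20): s=d/(1+c["k1"]*(s@s))
    return -R.T@t, R.T@np.array([s[0],s[1],1.])
def plane(cam,u,v,z):
    o,d=ray(cam,u,v); return o+d*(z-o[2])/d[2]
def dpt(cam,u,v,D):
    o,d=ray(cam,u,v); return o+d*float(D[int(round(v)),int(round(u))])
def proj(cam,X):
    c=calibration(cam);p=np.array(c["R"])@np.array(X)+np.array(c["t"]);s=p[:2]/p[2];s=s*(1+c["k1"]*(s@s))
    K=np.array(c["intrinsics"]);return K[0,0]*s[0]+K[0,2],K[1,1]*s[1]+K[1,2]
def cloud(cam,D):
    c=calibration(cam);K=np.array(c["intrinsics"]);v,u=np.mgrid[:384,:512]
    d=np.stack([(u-K[0,2])/K[0,0],(v-K[1,2])/K[1,1]],-1);s=d
    for _ in range(20): s=d/(1+c["k1"]*(s**2).sum(-1,keepdims=True))
    X=np.concatenate([s*D[...,None],D[...,None]],-1)
    return (X-np.array(c["t"]))@np.array(c["R"])
E
python3 - <<'E'
from h import *
o=get_obs();print({k:np.round(v,3) for k,v in o.items()})
try: print(finger_overhang)
except Exception as e: print(e)
for n in("side","top"):
    p,d=read_camera(n);np.savez(f"{n}0.npz",p=p,d=d);cv2.imwrite(f"pics/{n}0.png",cv2.resize(p[...,::-1],(800,600)))
    c=calibration(n);print(n,c["k1"],np.round(c["intrinsics"],1).tolist(),np.round(-np.array(c["R"]).T@c["t"],3),np.round(c["R"],2).tolist())
E
```

```text
pics
{'t': np.float64(0.0), 'q': array([ 1.201,  0.478,  0.022,  1.556, -0.012,  1.109, -0.083]), 'joint_vel': array([ 0.001, -0.001,  0.001, -0.001, -0.002,  0.001,  0.001]), 'joint_torque': array([ 1.0000e-03, -5.9643e+01,  1.6080e+00, -2.8119e+01,  1.2000e-02,
        9.0000e-03, -0.0000e+00]), 'eef_pos': array([ 0.175, -0.651,  0.255]), 'tool_rot': array([-0.001,  0.991,  0.131, -0.   ]), 'contact_force': array([-0.572, -0.625,  0.667]), 'torque': array([0.012, 0.06 , 0.014]), 'grasp_force': np.float64(0.0), 'gripper_width': np.float64(0.993)}
0.025
side 0.00915099951827122 [[423.8, 0.0, 254.4], [0.0, 423.8, 188.8], [0.0, 0.0, 1.0]] [ 0.237 -0.804  0.951] [[0.96, -0.27, 0.02], [-0.18, -0.7, -0.7], [0.2, 0.67, -0.72]]
top -0.021528996506778086 [[494.6, 0.0, 259.5], [0.0, 494.6, 186.0], [0.0, 0.0, 1.0]] [ 0.185 -0.025  1.393] [[-0.0, -1.0, 0.02], [-0.98, -0.0, -0.19], [0.19, -0.02, -0.98]]
```

View pics/side0.png

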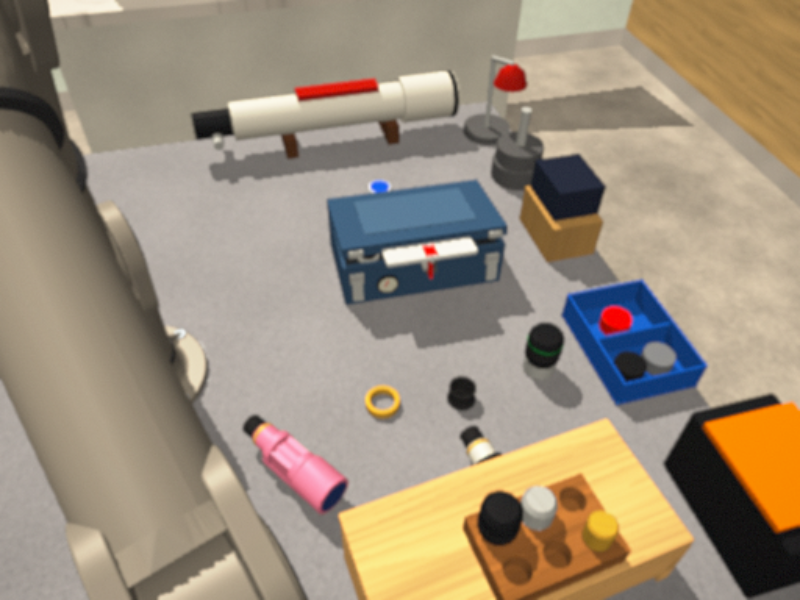

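View pics/top0.png

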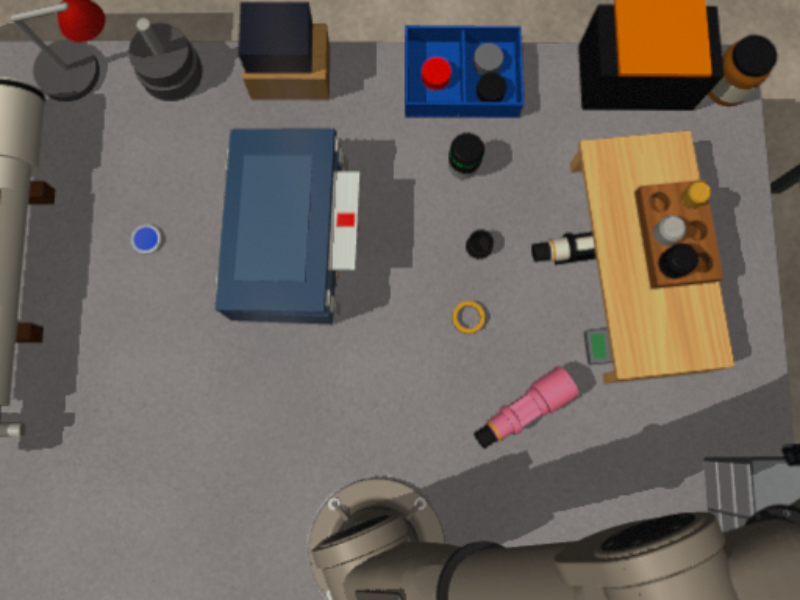

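Candidates for the finder, in 800x600 top-picture pixels:
- (565,248): white tube with a black eyepiece end, half under the shelf. It matches the description.
- (530,405): pink look-alike.
- (10,250): large white telescope on stands.

I choose (565,248) and will check it in a crop while measuring.

```bash
python3 - <<'E'
from h import *
from scipy.optimize import least_squares
S=np.load("side0.npz");T=np.load("top0.npz")
cs=cloud("side",S["d"]);ct=cloud("top",T["d"])
hs={n:cv2.cvtColor(x["p"],cv2.COLOR_RGB2HSV) for n,x in(("side",S),("top",T))}
f=.64
a=T["p"][130:200,330:400];b=S["p"][265:305,285:335]
cv2.imwrite("pics/crop.png",np.hstack([cv2.resize(a,(400,400)),cv2.resize(b,(400,400))])[...,::-1])
# red mark
for n,c,box in(("side",cs,(150,185,262,290)),("top",ct,(130,150,212,232))):
    h=hs[n][box[0]:box[1],box[2]:box[3]];m=((h[...,0]<8)|(h[...,0]>172))&(h[...,1]>150)&(h[...,2]>90)
    v,u=np.nonzero(m);print(n,"red px",len(u),u.mean()+box[2],v.mean()+box[0]);P=c[box[0]:box[1],box[2]:box[3]][m];print(np.round(np.median(P,0),4),P.min(0).round(3),P.max(0).round(3))
# lip white in top
m=np.zeros((384,512),bool);m[105:178,208:234]=1
h=hs["top"];w=m&(h[...,1]<50)&(h[...,2]>150);v,u=np.nonzero(w);P=ct[w];print("lip",len(u),np.median(P,0).round(4));r=cv2.minAreaRect(P[:,:2].astype(np.float32));print(r)
# case lid blue
m=np.zeros((384,512),bool);m[70:215,130:220]=1
bl=m&(h[...,0]>95)&(h[...,0]<120)&(h[...,1]>90)&(ct[...,2]>.1);P=ct[bl];print("lid",len(P),P[:,2].min(),P[:,2].max());r=cv2.minAreaRect(P[:,:2].astype(np.float32));print(r)
A=np.c_[P[:,:2],np.ones(len(P))];k=np.linalg.lstsq(A,P[:,2],rcond=None)[0];print("lid plane",k)
# things on table standing: finder
m=(ct[...,2]>.015)&(ct[...,0]>.25)&(ct[...,0]<.75)&(ct[...,1]<-.25)&(ct[...,1]>-.75)
n,l,st,ce=cv2.connectedComponentsWithStats(m.astype(np.uint8))
for i in range(1,n):
    if st[i,4]>25:
        q=ct[l==i];print(st[i],np.median(q,0).round(3),q.min(0).round(3),q.max(0).round(3))
E
```

```text
side red px 62 274.88709677419354 166.3709677419355
[0.5475 0.0461 0.1325] [ 0.237 -0.804  0.034] [0.565 0.077 0.951]
top red px 87 220.94252873563218 140.45977011494253
[0.5458 0.0511 0.1349] [ 0.185 -0.025  0.128] [0.557 0.065 1.393]
lip 774 [0.5445 0.0516 0.134 ]
((0.430187463760376, 0.036494746804237366), (0.5017355680465698, 0.06071342155337334), 7.125121593475342)
lid 7312 0.10002609308511821 1.3925321590487054
((0.4412509799003601, 0.1489766538143158), (0.5684462785720825, 0.24535110592842102), 10.791107177734375)
lid plane [-0.21194637 -0.44438262  0.32926231]
[  340    84   130   161 12728] [ 0.485 -0.462  0.124] [ 0.28  -0.596  0.015] [ 0.715 -0.278  0.224]
[333 234  38  22 491] [ 0.27  -0.304  0.071] [ 0.25  -0.349  0.023] [ 0.307 -0.25   0.085]
```

View pics/crop.png

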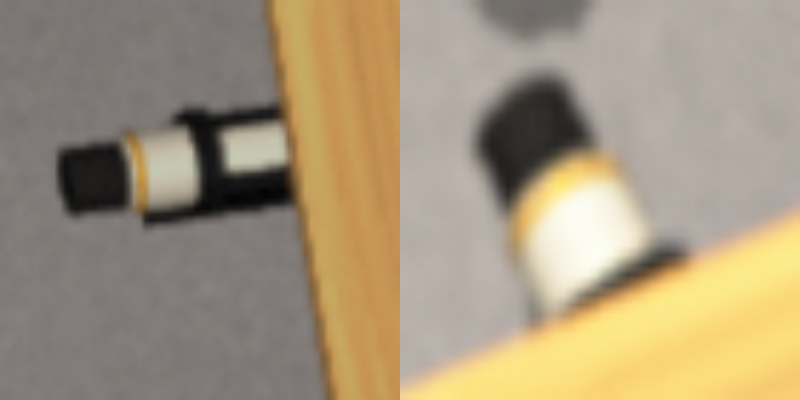

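```bash
cat > m.py <<'E'
from h import *
S=np.load("side0.npz");T=np.load("top0.npz")
cs=cloud("side",S["d"]);ct=cloud("top",T["d"]);cs[S["d"]<=0]=np.nan;ct[T["d"]<=0]=np.nan
h=cv2.cvtColor(T["p"],cv2.COLOR_RGB2HSV);g=cv2.cvtColor(cv2.GaussianBlur(T["p"],(3,3),0),cv2.COLOR_RGB2HSV)
def box(x0,x1,y0,y1,z0,z1,c=ct): return (c[...,0]>x0)&(c[...,0]<x1)&(c[...,1]>y0)&(c[...,1]<y1)&(c[...,2]>z0)&(c[...,2]<z1)
E
python3 - <<'E'
from m import *
# lid top plane
m=np.zeros((384,512),bool);m[90:195,152:205]=1
bl=m&(h[...,0]>95)&(h[...,0]<120)&(h[...,1]>80)&(ct[...,2]>.08)&(ct[...,2]<.2);P=ct[bl]
k=np.linalg.lstsq(np.c_[P[:,:2],np.ones(len(P))],P[:,2],rcond=None)[0];res=P[:,2]-np.c_[P[:,:2],np.ones(len(P))]@k
print("lid plane",k,"rms",res.std(),"tilt",np.hypot(*k[:2]),"dir",np.arctan2(-k[1],-k[0]))
# outline of lid top: points within 4mm of plane and bluish
q=(np.abs(ct[...,2]-(ct[...,:2]@k[:2]+k[2]))<.006)&(h[...,0]>95)&(h[...,0]<120)&(h[...,1]>80)&box(.3,.8,0,.4,.08,.2)
r=cv2.minAreaRect(ct[q][:,:2].astype(np.float32));print("lid",q.sum(),r)
# lip
m=np.zeros((384,512),bool);m[105:178,208:234]=1
w=m&(h[...,1]<60)&(h[...,2]>140)&box(.4,.7,0,.12,.1,.17)
P=ct[w];print("lip",len(P),np.median(P,0),cv2.minAreaRect(P[:,:2].astype(np.float32)))
# mark by two rays
o1,d1=ray("side",274.9,166.4);o2,d2=ray("top",220.9,140.5)
s=np.linalg.lstsq(np.c_[d1,-d2],o2-o1,rcond=None)[0];print("mark tri (side incl paddle)",o1+d1*s[0],o2+d2*s[1])
# finder
f=box(.40,.56,-.40,-.20,.035,.1)
for c,n in((ct,"top"),(cs,"side")):
    f=box(.42,.56,-.42,-.20,.03,.1,c)
    n_,l,st,ce=cv2.connectedComponentsWithStats(f.astype(np.uint8))
    for i in range(1,n_):
        if st[i,4]>15: P=c[l==i];print(n,st[i],np.median(P,0).round(4),P.min(0).round(3),P.max(0).round(3))
# small ones
f=box(.2,.8,-.6,.35,.006,.11)
n_,l,st,ce=cv2.connectedComponentsWithStats(f.astype(np.uint8))
for i in range(1,n_):
    if st[i,4]>25: P=ct[l==i];print("obj",st[i].tolist(),np.median(P,0).round(3),P.min(0).round(3),P.max(0).round(3))
E
```

```text
lid plane [-0.00692374 -0.1227393   0.15880159] rms 0.002580370817604344 tilt 0.12293443260538753 dir 1.5144458843278057
lid 7663 ((0.5501987934112549, 0.16947706043720245), (0.183739572763443, 0.31730884313583374), 87.64212036132812)
lip 767 [0.53623868 0.05146055 0.13413977] ((0.5459963083267212, 0.051587410271167755), (0.038911208510398865, 0.16886988282203674), 87.94628143310547)
mark tri (side incl paddle) [0.55122336 0.05334066 0.10709585] [0.5537092  0.05311942 0.10779582]
top [312 148   4  13  21] [ 0.5365 -0.207   0.0339] [ 0.519 -0.21   0.031] [ 0.553 -0.201  0.041]
top [340 149  42  19 577] [ 0.5151 -0.3392  0.0612] [ 0.496 -0.397  0.03 ] [ 0.546 -0.278  0.076]
side [290 249  15   7  28] [ 0.5375 -0.206   0.0331] [ 0.518 -0.212  0.03 ] [ 0.556 -0.2    0.039]
side [294 272  28  25 371] [ 0.5133 -0.3171  0.0614] [ 0.498 -0.349  0.036] [ 0.546 -0.279  0.075]
obj [259, 63, 77, 13, 689] [ 0.789 -0.161  0.039] [ 0.784 -0.271  0.006] [ 0.799 -0.051  0.067]
obj [287, 85, 23, 30, 542] [ 0.678 -0.158  0.094] [ 0.658 -0.19   0.007] [ 0.755 -0.13   0.105]
obj [214, 93, 9, 18, 96] [0.674 0.067 0.073] [0.643 0.056 0.012] [0.705 0.074 0.106]
obj [365, 97, 8, 14, 72] [ 0.68  -0.367  0.035] [ 0.654 -0.385  0.006] [ 0.699 -0.358  0.11 ]
obj [298, 146, 19, 19, 169] [ 0.538 -0.19   0.026] [ 0.512 -0.216  0.006] [ 0.561 -0.164  0.041]
obj [340, 149, 42, 22, 624] [ 0.514 -0.34   0.061] [ 0.495 -0.402  0.006] [ 0.558 -0.278  0.109]
obj [140, 172, 78, 35, 572] [0.394 0.133 0.064] [0.388 0.067 0.006] [0.482 0.277 0.11 ]
obj [289, 192, 23, 21, 192] [ 0.401 -0.165  0.016] [ 0.372 -0.199  0.006] [ 0.43  -0.135  0.026]
obj [374, 210, 19, 23, 353] [ 0.345 -0.395  0.026] [ 0.307 -0.419  0.008] [ 0.378 -0.374  0.109]
obj [306, 234, 65, 41, 1108] [ 0.247 -0.278  0.066] [ 0.2   -0.361  0.008] [ 0.307 -0.175  0.085]
obj [386, 236, 74, 9, 157] [ 0.29  -0.458  0.053] [ 0.281 -0.595  0.006] [ 0.3   -0.398  0.11 ]
```

```bash
cat >> h.py <<'E'
from scipy.spatial.transform import Rotation as Ro
def RT(yaw,tilt=0):
    "tool y along world +x turned by yaw, tool z down tilted by tilt about tool y (deg)"
    return Ro.from_euler('z',yaw,degrees=True)*Ro.from_matrix(np.array([[0,1,0],[1,0,0],[0,0,-1.]]).T)*Ro.from_euler('y',tilt,degrees=True)
def cur():
    o=get_obs();q=o["tool_rot"];return np.array(o["eef_pos"]),Ro.from_quat([q[1],q[2],q[3],q[0]])
def plan(wps,start=None):
    "wps: (pos,Rot,rows); prints tool-axis increments per row"
    p,r=start or cur()
    for P,Rr,n in wps:
        rv=(r.inv()*Rr).as_rotvec(degrees=True)/n;rv=np.round(rv,1);st=Ro.from_rotvec(rv,degrees=True)
        A=np.zeros((3,3));k=r
        for i in range(n): A+=k.as_matrix();k=k*st
        d=np.round(np.linalg.solve(A,np.array(P)-p),4)
        print(n,"x",dict(zip(("dx","dy","dz","wx","wy","wz"),[*d.tolist(),*rv.tolist()])))
        p=p+A@d;r=k
    print("end",p.round(4),r.as_matrix().round(3).tolist())
E
python3 - <<'E'
from m import *
# finder silhouette per column in top view: dark or white vs table
m=np.zeros((384,512),bool);m[135:185,336:392]=1
tab=(h[...,1]<40)&(h[...,2]>95)&(h[...,2]<150)
for u in range(341,380,3):
    col=(~tab)[140:182,u];v=np.nonzero(col)[0]+140
    if len(v): a=plane("top",u,v.min()-.5,.045);b=plane("top",u,v.max()+.5,.045);print(u,v.min(),v.max(),len(v),a[:2].round(4),b[:2].round(4))
# shelf front edge: wood colour
w=(h[...,0]>10)&(h[...,0]<28)&(h[...,1]>80)&box(.25,.75,-.7,-.3,.11,.135)
P=ct[w];print(cv2.minAreaRect(P[:,:2].astype(np.float32)),np.median(P[:,2]))
for x in(.35,.4,.45,.5,.55,.6,.65):
    q=P[abs(P[:,0]-x)<.006];print(x,np.percentile(q[:,1],98))
plan([((.30,-.42,.31),RT(-35),10),((.49,-.06,.25),RT(-2),10),((.505,-.02,.16),RT(-2,45),6)])
E
```

```text
341 156 166 11 [ 0.5288 -0.2815] [ 0.497  -0.2804]
344 155 167 13 [ 0.5317 -0.2901] [ 0.4941 -0.2887]
347 155 166 12 [ 0.5317 -0.2986] [ 0.497  -0.2973]
350 155 166 12 [ 0.5317 -0.3071] [ 0.497  -0.3058]
353 153 167 15 [ 0.5376 -0.3158] [ 0.4942 -0.3141]
356 153 169 17 [ 0.5376 -0.3243] [ 0.4884 -0.3224]
359 153 168 15 [ 0.5376 -0.3329] [ 0.4913 -0.3309]
362 149 168 18 [ 0.5493 -0.3419] [ 0.4913 -0.3394]
365 149 167 19 [ 0.5493 -0.3504] [ 0.4942 -0.348 ]
368 150 167 17 [ 0.5464 -0.3588] [ 0.4942 -0.3565]
371 149 166 17 [ 0.5494 -0.3675] [ 0.4971 -0.3651]
374 149 166 18 [ 0.5494 -0.3761] [ 0.4971 -0.3736]
377 140 166 19 [ 0.5759 -0.3859] [ 0.4971 -0.3821]
((0.4983363747596741, -0.4757785201072693), (0.42002996802330017, 0.20230047404766083), 5.859025001525879) 0.12309640776514831
0.35 -0.39278549551986297
0.4 -0.3876660516004614
0.45 -0.38074729515065575
0.5 -0.3759813521057148
0.55 -0.37007481615313326
0.6 -0.36506458239519296
0.65 -0.3617296401772978
10 x {'dx': 0.0236, 'dy': -0.0129, 'dz': -0.0054, 'wx': -0.0, 'wy': -0.0, 'wz': -4.0}
10 x {'dx': 0.0409, 'dy': 0.0056, 'dz': 0.006, 'wx': -0.0, 'wy': -0.0, 'wz': -3.3}
6 x {'dx': 0.0015, 'dy': 0.0022, 'dz': 0.0168, 'wx': -0.0, 'wy': 7.5, 'wz': -0.0}
end [ 0.505  -0.0203  0.1599] [[0.025, 0.999, 0.024], [0.706, -0.035, 0.708], [0.708, -0.001, -0.706]]
```

>>> drive_tool([
  {"claw":0,"dz":-0.03},
  {"dx":0.024,"dy":-0.013,"dz":-0.002,"wz":-4},
  {"dx":0.024,"dy":-0.013,"dz":-0.002,"wz":-4},
  {"dx":0.024,"dy":-0.013,"dz":-0.002,"wz":-4},
  {"dx":0.024,"dy":-0.013,"dz":-0.002,"wz":-4},
  {"dx":0.024,"dy":-0.013,"dz":-0.002,"wz":-4},
  {"dx":0.024,"dy":-0.013,"dz":-0.002,"wz":-4},
  {"dx":0.024,"dy":-0.013,"dz":-0.002,"wz":-4},
  {"dx":0.024,"dy":-0.013,"dz":-0.002,"wz":-4},
  {"dx":0.024,"dy":-0.013,"dz":-0.002,"wz":-4},
  {"dx":0.024,"dy":-0.013,"dz":-0.002,"wz":-4},
])

```text
schema error: expected keys claw, dx, dy, dz, wx, wy, wz
```

>>> drive_tool([
  {"dx":0.041,"dy":0.0056,"dz":0.006,"wz":-3.3},
  {"dx":0.041,"dy":0.0056,"dz":0.006,"wz":-3.3},
  {"dx":0.041,"dy":0.0056,"dz":0.006,"wz":-3.3},
  {"dx":0.041,"dy":0.0056,"dz":0.006,"wz":-3.3},
  {"dx":0.041,"dy":0.0056,"dz":0.006,"wz":-3.3},
  {"dx":0.041,"dy":0.0056,"dz":0.006,"wz":-3.3},
  {"dx":0.041,"dy":0.0056,"dz":0.006,"wz":-3.3},
  {"dx":0.041,"dy":0.0056,"dz":0.006,"wz":-3.3},
  {"dx":0.041,"dy":0.0056,"dz":0.006,"wz":-3.3},
  {},
])

```text
schema error: expected keys claw, dx, dy, dz, wx, wy, wz
```

>>> drive_tool([
  {"wy":5},
  {"wy":5},
  {"wy":5},
  {"wy":5},
  {"wy":5},
  {"wy":5},
  {"wy":5},
  {"wy":5},
  {"wy":5},
  {},
])

```text
schema error: expected keys claw, dx, dy, dz, wx, wy, wz
```

```bash
python3 - <<'E'
from h import *
o=get_obs();print(np.round(o["q"],2),o["gripper_width"],finger_overhang,o["t"])
p,r=cur();print(p.round(4),r.as_matrix().round(3).tolist())
# entry and lid arc
H=np.array([.259,.100])
plan([((.503,-.018,.157),RT(-2,45),4),((.505,.032,.107),RT(-2,45),8)])
E
```

```text
[ 1.2   0.48  0.02  1.56 -0.01  1.11 -0.08] 1.0006106477346337 0.025 0.1
[ 0.1745 -0.6515  0.2554] [[0.966, 0.259, -0.001], [0.259, -0.966, 0.002], [-0.0, -0.002, -1.0]]
4 x {'dx': 0.1661, 'dy': -0.0624, 'dz': 0.082, 'wx': 7.1, 'wy': 9.6, 'wz': -17.3}
8 x {'dx': 0.0, 'dy': 0.0, 'dz': 0.0089, 'wx': -0.0, 'wy': 0.0, 'wz': 0.0}
end [0.5048 0.0321 0.1066] [[0.023, 0.999, 0.023], [0.709, -0.033, 0.704], [0.705, 0.001, -0.71]]
```

>>> drive_tool([
  {"claw":0,"dx":0,"dy":0,"dz":-0.04,"wx":0,"wy":0,"wz":0},
  {"claw":0,"dx":0.039,"dy":-0.022,"dz":-0.003,"wx":0,"wy":0,"wz":-6.7},
  {"claw":0,"dx":0.039,"dy":-0.022,"dz":-0.003,"wx":0,"wy":0,"wz":-6.7},
  {"claw":0,"dx":0.039,"dy":-0.022,"dz":-0.003,"wx":0,"wy":0,"wz":-6.7},
  {"claw":0,"dx":0.039,"dy":-0.022,"dz":-0.003,"wx":0,"wy":0,"wz":-6.7},
  {"claw":0,"dx":0.039,"dy":-0.022,"dz":-0.003,"wx":0,"wy":0,"wz":-6.7},
  {"claw":0,"dx":0.039,"dy":-0.022,"dz":-0.003,"wx":0,"wy":0,"wz":-6.7},
  {"claw":0,"dx":0,"dy":0,"dz":0,"wx":0,"wy":0,"wz":0},
])

```text
t: 1.1
eef_pos: [0.303, -0.4181, 0.3145]
tool_rot: [-0.0, 0.885, 0.466, 0.0]
contact_force: [-0.2, 0.6, 0.8]
gripper_width: -0.002
grasp_force: 0.0
```

```bash
python3 - <<'E'
from h import *
o=get_obs();print(np.round(o["q"],2),o["gripper_width"],finger_overhang,o["t"])
p,r=cur();print(p.round(4))
plan([((.49,-.06,.25),RT(-2),9),((.505,-.02,.16),RT(-2,45),6)])
E
```

```text
[ 1.01  0.17 -0.21  1.85  0.04  1.13  0.18] -0.0017567334828083986 0.025 1.1
[ 0.303  -0.4181  0.3145]
9 x {'dx': 0.0451, 'dy': 0.0059, 'dz': 0.0072, 'wx': -0.0, 'wy': -0.0, 'wz': -3.6}
6 x {'dx': 0.0016, 'dy': 0.0023, 'dz': 0.0168, 'wx': 0.0, 'wy': 7.5, 'wz': -0.0}
end [ 0.505  -0.0198  0.16  ] [[0.025, 0.999, 0.026], [0.706, -0.036, 0.707], [0.708, 0.0, -0.707]]
```

>>> drive_tool([
  {"claw":0,"dx":0.045,"dy":0.006,"dz":0.007,"wx":0,"wy":0,"wz":-3.6},
  {"claw":0,"dx":0.045,"dy":0.006,"dz":0.007,"wx":0,"wy":0,"wz":-3.6},
  {"claw":0,"dx":0.045,"dy":0.006,"dz":0.007,"wx":0,"wy":0,"wz":-3.6},
  {"claw":0,"dx":0.045,"dy":0.006,"dz":0.007,"wx":0,"wy":0,"wz":-3.6},
  {"claw":0,"dx":0.045,"dy":0.006,"dz":0.007,"wx":0,"wy":0,"wz":-3.6},
  {"claw":0,"dx":0.045,"dy":0.006,"dz":0.007,"wx":0,"wy":0,"wz":-3.6},
  {"claw":0,"dx":0.045,"dy":0.006,"dz":0.007,"wx":0,"wy":0,"wz":-3.6},
  {"claw":0,"dx":0.045,"dy":0.006,"dz":0.007,"wx":0,"wy":0,"wz":-3.6},
  {"claw":0,"dx":0.045,"dy":0.006,"dz":0.007,"wx":0,"wy":0,"wz":-3.6},
  {"claw":0,"dx":0.0016,"dy":0.0023,"dz":0.017,"wx":0,"wy":7.5,"wz":0},
  {"claw":0,"dx":0.0016,"dy":0.0023,"dz":0.017,"wx":0,"wy":7.5,"wz":0},
  {"claw":0,"dx":0.0016,"dy":0.0023,"dz":0.017,"wx":0,"wy":7.5,"wz":0},
  {"claw":0,"dx":0.0016,"dy":0.0023,"dz":0.017,"wx":0,"wy":7.5,"wz":0},
  {"claw":0,"dx":0.0016,"dy":0.0023,"dz":0.017,"wx":0,"wy":7.5,"wz":0},
  {"claw":0,"dx":0.0016,"dy":0.0023,"dz":0.017,"wx":0,"wy":7.5,"wz":0},
  {"claw":0,"dx":0,"dy":0,"dz":0,"wx":0,"wy":0,"wz":0},
])

```text
t: 3.1
eef_pos: [0.5056, -0.0272, 0.1573]
tool_rot: [-0.267, 0.669, 0.637, 0.276]
contact_force: [0.6, -0.5, -0.1]
gripper_width: 0.002
grasp_force: 0.0
```

```bash
python3 - <<'E'
from h import *
o=get_obs();print(np.round(o["q"],2))
p,r=cur();print(p.round(4),r.as_matrix().round(3).tolist())
for n in("side","top"):
    P,d=read_camera(n);np.savez(f"{n}1.npz",p=P,d=d)
a=P[90:210,180:300]; S=np.load("side1.npz")["p"][120:240,200:320]
cv2.imwrite("pics/pre.png",np.hstack([cv2.resize(a,(400,400)),cv2.resize(S,(400,400))])[...,::-1])
plan([((.505,.032,.107),RT(-2,45),6)])
E
```

```text
[ 0.9   0.65 -0.74  1.95 -0.45  0.91  0.51]
[ 0.5056 -0.0272  0.1573] [[0.037, 0.999, 0.029], [0.705, -0.047, 0.708], [0.709, -0.006, -0.705]]
6 x {'dx': 0.0005, 'dy': -0.0006, 'dz': 0.013, 'wx': 0.1, 'wy': 0.0, 'wz': -0.1}
end [0.5052 0.0316 0.107 ] [[0.02, 1.0, 0.019], [0.708, -0.028, 0.706], [0.706, -0.001, -0.708]]
```

View pics/pre.png

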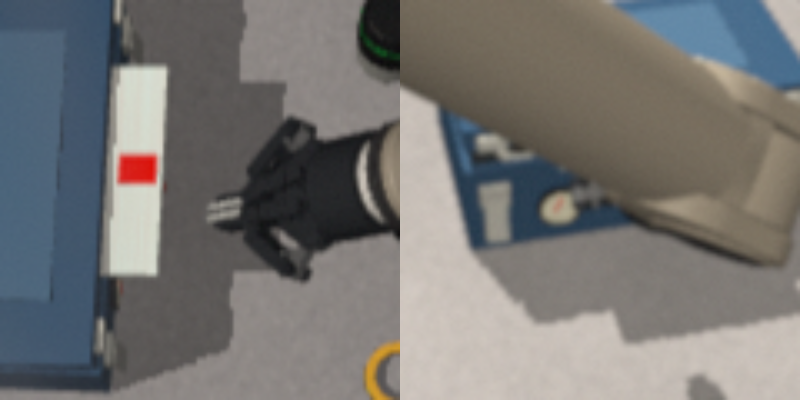

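Top crop: the closed fingers at (225,210) point at the lip, on the robot's side of the red mark at (137,168). Next: go under the lip.

>>> drive_tool([
  {"claw":0,"dx":0.0005,"dy":-0.0006,"dz":0.013,"wx":0,"wy":0,"wz":0},
  {"claw":0,"dx":0.0005,"dy":-0.0006,"dz":0.013,"wx":0,"wy":0,"wz":0},
  {"claw":0,"dx":0.0005,"dy":-0.0006,"dz":0.013,"wx":0,"wy":0,"wz":0},
  {"claw":0,"dx":0.0005,"dy":-0.0006,"dz":0.013,"wx":0,"wy":0,"wz":0},
  {"claw":0,"dx":0.0005,"dy":-0.0006,"dz":0.013,"wx":0,"wy":0,"wz":0},
  {"claw":0,"dx":0.0005,"dy":-0.0006,"dz":0.013,"wx":0,"wy":0,"wz":0},
  {"claw":0,"dx":0,"dy":0.01,"dz":0,"wx":0,"wy":0,"wz":0},
  {"claw":0,"dx":0,"dy":0,"dz":0,"wx":0,"wy":0,"wz":0},
])

```text
t: 4.2
eef_pos: [0.5167, 0.0316, 0.1073]
tool_rot: [-0.264, 0.667, 0.639, 0.277]
contact_force: [-0.3, -0.3, -1.3]
gripper_width: -0.001
grasp_force: 0.0
```

>>> drive_tool([
  {"claw":0,"dx":0,"dy":0.005,"dz":0,"wx":0,"wy":0,"wz":0},
  {"claw":0,"dx":0,"dy":0.005,"dz":0,"wx":0,"wy":0,"wz":0},
  {"claw":0,"dx":0,"dy":0.003,"dz":0,"wx":0,"wy":0,"wz":0},
  {"claw":0,"dx":0,"dy":0,"dz":0,"wx":0,"wy":0,"wz":0},
])

```text
t: 4.7
eef_pos: [0.5285, 0.0313, 0.1072]
tool_rot: [-0.265, 0.667, 0.639, 0.276]
contact_force: [-0.2, -0.2, -0.0]
gripper_width: 0.0
grasp_force: 0.0
```

>>> drive_tool([
  {"claw":0,"dx":0,"dy":0.004,"dz":0,"wx":0,"wy":0,"wz":0},
  {"claw":0,"dx":0,"dy":0,"dz":0,"wx":0,"wy":0,"wz":0},
])

```text
t: 4.95
eef_pos: [0.5313, 0.0313, 0.1068]
tool_rot: [-0.266, 0.667, 0.64, 0.276]
contact_force: [-3.9, -0.7, 0.3]
gripper_width: -0.004
grasp_force: 1.9
```

>>> drive_tool([
  {"claw":0,"dx":0,"dy":0.004,"dz":0,"wx":0,"wy":0,"wz":0},
  {"claw":0,"dx":0,"dy":0.004,"dz":0,"wx":0,"wy":0,"wz":0},
  {"claw":0,"dx":0,"dy":0.002,"dz":0,"wx":0,"wy":0,"wz":0},
  {"claw":0,"dx":0,"dy":0,"dz":0,"wx":0,"wy":0,"wz":0},
])

```text
t: 5.45
eef_pos: [0.5387, 0.0311, 0.106]
tool_rot: [-0.267, 0.666, 0.64, 0.274]
contact_force: [-9.8, -2.9, 1.3]
gripper_width: 0.001
grasp_force: 4.5
```

```bash
cat > arc.py <<'E'
from h import *
H=np.array([.259,.100]);s=.7071
def tcp(th,press=.003):
    if th<.785: tip=H+.23*np.array([-np.cos(th),np.sin(th)])+.011*np.array([-s,-s])+.035*np.array([s,-s])
    else: tip=H+.195*np.array([-np.cos(th),np.sin(th)])+.011*np.array([-s,-s])
    tip=tip+press*np.array([np.sin(th),np.cos(th)])
    t=tip-.025*np.array([s,-s]);return (.543,t[0],t[1])
E
python3 - <<'E'
from arc import *
p,r=cur();print(p.round(4))
plan([(tcp(th),RT(-2,45),n) for th,n in((.15,2),(.2,2),(.28,3),(.45,4),(.65,4))],(p,r))
for a in(.12,.2,.785,1.2,1.75):print(a,np.round(tcp(a),3))
E
```

```text
[0.5387 0.0311 0.106 ]
2 x {'dx': 0.006, 'dy': 0.0021, 'dz': -0.0057, 'wx': -0.0, 'wy': -0.0, 'wz': -0.2}
2 x {'dx': 0.0047, 'dy': -0.0001, 'dz': -0.0032, 'wx': -0.0, 'wy': -0.0, 'wz': 0.0}
3 x {'dx': 0.0053, 'dy': -0.0, 'dz': -0.0031, 'wx': -0.0, 'wy': -0.0, 'wz': 0.0}
4 x {'dx': 0.009, 'dy': -0.0001, 'dz': -0.0039, 'wx': -0.0, 'wy': -0.0, 'wz': 0.0}
4 x {'dx': 0.0112, 'dy': -0.0002, 'dz': -0.0025, 'wx': -0.0, 'wy': -0.0, 'wz': 0.0}
end [0.5432 0.0772 0.2268] [[0.024, 0.999, 0.023], [0.706, -0.033, 0.707], [0.707, -0.0, -0.707]]
0.12 [0.543 0.03  0.116]
0.2 [0.543 0.033 0.134]
0.785 [0.543 0.098 0.25 ]
1.2 [0.543 0.166 0.293]
1.75 [0.543 0.271 0.301]
```

>>> drive_tool([
  {"claw":0,"dx":0.003,"dy":0.0005,"dz":-0.003,"wx":0,"wy":0,"wz":0},
  {"claw":0,"dx":0.003,"dy":0.0005,"dz":-0.003,"wx":0,"wy":0,"wz":0},
  {"claw":0,"dx":0.003,"dy":0,"dz":-0.003,"wx":0,"wy":0,"wz":0},
])

```text
t: 5.82
eef_pos: [0.5392, 0.0312, 0.1179]
tool_rot: [-0.268, 0.666, 0.64, 0.274]
contact_force: [-7.9, 2.1, -6.7]
gripper_width: 0.001
grasp_force: 4.5
```

>>> drive_tool([
  {"claw":0,"dx":0.003,"dy":0,"dz":-0.002,"wx":0,"wy":0,"wz":0},
  {"claw":0,"dx":0.003,"dy":0,"dz":-0.002,"wx":0,"wy":0,"wz":0},
])

```text
t: 6.08
eef_pos: [0.5394, 0.0322, 0.1247]
tool_rot: [-0.267, 0.667, 0.64, 0.274]
contact_force: [-6.8, -1.7, -7.6]
gripper_width: -0.0
grasp_force: 5.0
```

>>> drive_tool([
  {"claw":0,"dx":0.003,"dy":0,"dz":-0.002,"wx":0,"wy":0,"wz":0},
  {"claw":0,"dx":0.003,"dy":0,"dz":-0.002,"wx":0,"wy":0,"wz":0},
])

```text
t: 6.32
eef_pos: [0.5396, 0.0332, 0.1317]
tool_rot: [-0.267, 0.667, 0.64, 0.273]
contact_force: [-8.6, -1.4, -7.6]
gripper_width: 0.0
grasp_force: 5.1
```

Steady 7.6 N over 14 mm of lift means the lid is free. I keep lifting.

>>> drive_tool([
  {"claw":0,"dx":0.005,"dy":0,"dz":-0.003,"wx":0,"wy":0,"wz":0},
  {"claw":0,"dx":0.005,"dy":0,"dz":-0.003,"wx":0,"wy":0,"wz":0},
  {"claw":0,"dx":0.006,"dy":0,"dz":-0.003,"wx":0,"wy":0,"wz":0},
  {"claw":0,"dx":0.006,"dy":0,"dz":-0.003,"wx":0,"wy":0,"wz":0},
  {"claw":0,"dx":0.009,"dy":0,"dz":-0.004,"wx":0,"wy":0,"wz":0},
  {"claw":0,"dx":0.009,"dy":0,"dz":-0.004,"wx":0,"wy":0,"wz":0},
])

```text
t: 7.08
eef_pos: [0.5405, 0.0449, 0.1736]
tool_rot: [-0.266, 0.668, 0.639, 0.273]
contact_force: [-11.4, -11.2, -4.0]
gripper_width: 0.002
grasp_force: 7.3
```

```bash
python3 - <<'E'
from arc import *
p,r=cur();print(p.round(4))
plan([((p[0],)+tcp(th)[1:],r,n) for th,n in((.45,3),(.65,4),(.785,3),(1.0,3),(1.2,3),(1.4,3))],(p,r))
E
```

```text
[0.5405 0.0449 0.1736]
3 x {'dx': 0.0052, 'dy': -0.0001, 'dz': -0.0016, 'wx': 0.0, 'wy': 0.0, 'wz': 0.0}
4 x {'dx': 0.0112, 'dy': -0.0003, 'dz': -0.0026, 'wx': 0.0, 'wy': 0.0, 'wz': 0.0}
3 x {'dx': 0.0103, 'dy': -0.0004, 'dz': -0.0006, 'wx': 0.0, 'wy': 0.0, 'wz': 0.0}
3 x {'dx': 0.0138, 'dy': -0.0005, 'dz': 0.0017, 'wx': 0.0, 'wy': 0.0, 'wz': 0.0}
3 x {'dx': 0.0123, 'dy': -0.0005, 'dz': 0.0041, 'wx': 0.0, 'wy': 0.0, 'wz': 0.0}
3 x {'dx': 0.0112, 'dy': -0.0006, 'dz': 0.0065, 'wx': 0.0, 'wy': 0.0, 'wz': 0.0}
end [0.5404 0.2033 0.3026] [[0.034, 0.999, 0.025], [0.709, -0.041, 0.704], [0.704, -0.006, -0.71]]
```

>>> drive_tool([
  {"claw":0,"dx":-0.004,"dy":-0.004,"dz":-0.004,"wx":0,"wy":0,"wz":0},
  {"claw":0,"dx":-0.004,"dy":-0.012,"dz":0,"wx":0,"wy":0,"wz":0},
  {"claw":0,"dx":0,"dy":-0.02,"dz":0,"wx":0,"wy":0,"wz":0},
  {"claw":0,"dx":0,"dy":-0.015,"dz":0,"wx":0,"wy":0,"wz":0},
  {"claw":0,"dx":0,"dy":0,"dz":0,"wx":0,"wy":0,"wz":0},
])

```text
t: 7.7
eef_pos: [0.492, 0.0412, 0.1736]
tool_rot: [-0.265, 0.667, 0.639, 0.276]
contact_force: [0.2, -0.2, -0.8]
gripper_width: -0.001
grasp_force: 0.0
```

```bash
python3 - <<'E'
from arc import *
T,d=read_camera("top");h=cv2.cvtColor(T,cv2.COLOR_RGB2HSV);c=cloud("top",d)
m=(h[...,1]<60)&(h[...,2]>140)&(c[...,2]>.15)&(c[...,2]<.3)&(d>0)&(c[...,0]>.44)&(c[...,0]<.66)&(c[...,1]>0)&(c[...,1]<.15)
P=c[m];print(len(P),np.median(P,0),P[:,1].min())
v=np.median(P,0)[1:]-np.array([.259,.1]);print("lid~",np.arctan2(v[1],-v[0])-.008/.207)
p,r=cur();print(p.round(4))
plan([((p[0],)+tcp(th)[1:],r,n) for th,n in((.45,4),(.65,4),(.785,3),(1.0,3),(1.2,3),(1.4,3))],(p,r))
E
```

```text
880 [0.53790329 0.07326945 0.19463592] 0.04256812462240416
lid~ 0.43259788390255816
[0.493  0.0411 0.1738]
4 x {'dx': 0.0045, 'dy': -0.0001, 'dz': -0.0005, 'wx': 0.0, 'wy': 0.0, 'wz': 0.0}
4 x {'dx': 0.0112, 'dy': -0.0003, 'dz': -0.0025, 'wx': 0.0, 'wy': 0.0, 'wz': 0.0}
3 x {'dx': 0.0103, 'dy': -0.0003, 'dz': -0.0006, 'wx': 0.0, 'wy': 0.0, 'wz': 0.0}
3 x {'dx': 0.0139, 'dy': -0.0004, 'dz': 0.0017, 'wx': 0.0, 'wy': 0.0, 'wz': 0.0}
3 x {'dx': 0.0122, 'dy': -0.0005, 'dz': 0.0042, 'wx': 0.0, 'wy': 0.0, 'wz': 0.0}
3 x {'dx': 0.0112, 'dy': -0.0005, 'dz': 0.0065, 'wx': 0.0, 'wy': 0.0, 'wz': 0.0}
end [0.4931 0.2032 0.3025] [[0.03, 0.999, 0.031], [0.707, -0.043, 0.706], [0.707, 0.001, -0.707]]
```

>>> drive_tool([
  {"claw":0,"dx":0.0045,"dy":0,"dz":-0.0005,"wx":0,"wy":0,"wz":0},
  {"claw":0,"dx":0.0045,"dy":0,"dz":-0.0005,"wx":0,"wy":0,"wz":0},
  {"claw":0,"dx":0.0045,"dy":0,"dz":-0.0005,"wx":0,"wy":0,"wz":0},
  {"claw":0,"dx":0.0045,"dy":0,"dz":-0.0005,"wx":0,"wy":0,"wz":0},
  {"claw":0,"dx":0.0112,"dy":0,"dz":-0.0025,"wx":0,"wy":0,"wz":0},
  {"claw":0,"dx":0.0112,"dy":0,"dz":-0.0025,"wx":0,"wy":0,"wz":0},
  {"claw":0,"dx":0.0112,"dy":0,"dz":-0.0025,"wx":0,"wy":0,"wz":0},
  {"claw":0,"dx":0.0112,"dy":0,"dz":-0.0025,"wx":0,"wy":0,"wz":0},
  {"claw":0,"dx":0.0103,"dy":0,"dz":-0.0006,"wx":0,"wy":0,"wz":0},
  {"claw":0,"dx":0.0103,"dy":0,"dz":-0.0006,"wx":0,"wy":0,"wz":0},
  {"claw":0,"dx":0.0103,"dy":0,"dz":-0.0006,"wx":0,"wy":0,"wz":0},
])

```text
t: 9.12
eef_pos: [0.4953, 0.0962, 0.2492]
tool_rot: [-0.264, 0.668, 0.639, 0.276]
contact_force: [1.9, -4.8, -4.1]
gripper_width: -0.003
grasp_force: 3.1
```

>>> drive_tool([
  {"claw":0,"dx":0.014,"dy":0,"dz":0.0017,"wx":0,"wy":0,"wz":0},
  {"claw":0,"dx":0.014,"dy":0,"dz":0.0017,"wx":0,"wy":0,"wz":0},
  {"claw":0,"dx":0.014,"dy":0,"dz":0.0017,"wx":0,"wy":0,"wz":0},
  {"claw":0,"dx":0.012,"dy":0,"dz":0.004,"wx":0,"wy":0,"wz":0},
  {"claw":0,"dx":0.012,"dy":0,"dz":0.004,"wx":0,"wy":0,"wz":0},
  {"claw":0,"dx":0.012,"dy":0,"dz":0.004,"wx":0,"wy":0,"wz":0},
])

```text
t: 9.88
eef_pos: [0.4982, 0.1644, 0.2925]
tool_rot: [-0.264, 0.667, 0.639, 0.276]
contact_force: [1.9, -3.8, -4.7]
gripper_width: 0.002
grasp_force: 2.9
```

```bash
python3 - <<'E'
from arc import *
p,r=cur();print(p.round(4),get_obs()["q"].round(2))
plan([((p[0],)+tcp(th)[1:],r,n) for th,n in((1.4,4),(1.6,4),(1.73,3))],(p,r))
E
```

```text
[0.4982 0.1644 0.2925] [ 0.74  0.37 -0.92  1.99 -0.64  0.88  0.24]
4 x {'dx': 0.0087, 'dy': -0.0004, 'dz': 0.0051, 'wx': 0.0, 'wy': 0.0, 'wz': 0.0}
4 x {'dx': 0.0072, 'dy': -0.0004, 'dz': 0.0065, 'wx': 0.0, 'wy': 0.0, 'wz': 0.0}
3 x {'dx': 0.0053, 'dy': -0.0004, 'dz': 0.0065, 'wx': 0.0, 'wy': 0.0, 'wz': 0.0}
end [0.4982 0.2673 0.302 ] [[0.031, 0.999, 0.031], [0.707, -0.044, 0.705], [0.706, 0.0, -0.708]]
```

>>> drive_tool([
  {"claw":0,"dx":0.0087,"dy":0,"dz":0.005,"wx":0,"wy":0,"wz":0},
  {"claw":0,"dx":0.0087,"dy":0,"dz":0.005,"wx":0,"wy":0,"wz":0},
  {"claw":0,"dx":0.0087,"dy":0,"dz":0.005,"wx":0,"wy":0,"wz":0},
  {"claw":0,"dx":0.0087,"dy":0,"dz":0.005,"wx":0,"wy":0,"wz":0},
  {"claw":0,"dx":0.0072,"dy":0,"dz":0.0065,"wx":0,"wy":0,"wz":0},
  {"claw":0,"dx":0.0072,"dy":0,"dz":0.0065,"wx":0,"wy":0,"wz":0},
  {"claw":0,"dx":0.0072,"dy":0,"dz":0.0065,"wx":0,"wy":0,"wz":0},
  {"claw":0,"dx":0.0072,"dy":0,"dz":0.0065,"wx":0,"wy":0,"wz":0},
  {"claw":0,"dx":0,"dy":0,"dz":0,"wx":0,"wy":0,"wz":0},
])

```text
t: 11.0
eef_pos: [0.5003, 0.2438, 0.3052]
tool_rot: [-0.265, 0.666, 0.64, 0.276]
contact_force: [0.8, -0.1, 0.8]
gripper_width: -0.001
grasp_force: 0.0
```

>>> drive_tool([
  {"claw":0,"dx":0.0053,"dy":0,"dz":0.0065,"wx":0,"wy":0,"wz":0},
  {"claw":0,"dx":0.0053,"dy":0,"dz":0.0065,"wx":0,"wy":0,"wz":0},
  {"claw":0,"dx":0.0053,"dy":0,"dz":0.0065,"wx":0,"wy":0,"wz":0},
  {"claw":0,"dx":0,"dy":0,"dz":0,"wx":0,"wy":0,"wz":0},
])

```text
t: 11.5
eef_pos: [0.5016, 0.2685, 0.3025]
tool_rot: [-0.265, 0.666, 0.64, 0.276]
contact_force: [-0.4, 0.8, 0.4]
gripper_width: 0.002
grasp_force: 0.0
```

>>> drive_tool([
  {"claw":0.06,"dx":0,"dy":0,"dz":-0.05,"wx":0,"wy":0,"wz":0},
  {"claw":0.06,"dx":0,"dy":0,"dz":-0.05,"wx":0,"wy":-7.5,"wz":0},
  {"claw":0.06,"dx":-0.03,"dy":0,"dz":-0.035,"wx":0,"wy":-7.5,"wz":0},
  {"claw":0.06,"dx":-0.05,"dy":0,"dz":0,"wx":0,"wy":-7.5,"wz":0},
  {"claw":0.06,"dx":-0.05,"dy":0,"dz":0,"wx":0,"wy":-7.5,"wz":0},
  {"claw":0.06,"dx":-0.05,"dy":0,"dz":0.005,"wx":0,"wy":-7.5,"wz":0},
  {"claw":0.06,"dx":-0.05,"dy":0,"dz":0.005,"wx":0,"wy":-7.5,"wz":0},
  {"claw":0.06,"dx":-0.05,"dy":0,"dz":0,"wx":0,"wy":0,"wz":0},
  {"claw":0.06,"dx":0,"dy":0,"dz":0,"wx":0,"wy":0,"wz":0},
])

```text
t: 12.62
eef_pos: [0.4869, -0.0869, 0.3088]
tool_rot: [-0.0, 0.724, 0.69, -0.001]
contact_force: [-0.1, -0.1, 0.3]
gripper_width: 0.703
grasp_force: 0.0
```

```bash
python3 - <<'E'
from h import *
p,r=cur();print(p.round(4),get_obs()["q"].round(2),r.as_matrix().round(2).tolist(),finger_overhang)
for n in("side","top"):
    P,d=read_camera(n);np.savez(f"{n}2.npz",p=P,d=d);c=cloud(n,d)
    m=(d>0)&(c[...,0]>.42)&(c[...,0]<.68)&(c[...,1]>.2)&(c[...,1]<.4)&(c[...,2]>.15)&(c[...,2]<.34)
    Q=c[m];print(n,len(Q))
    for z in(.16,.2,.24,.28,.31):
        q=Q[abs(Q[:,2]-z)<.008]
        if len(q)>5:print(z,len(q),np.percentile(q[:,1],[2,50,98]).round(3))
a=np.load("side2.npz")["p"];cv2.imwrite("pics/both2.png",np.hstack([cv2.resize(a,(400,300)),cv2.resize(P,(400,300))])[...,::-1])
E
```

```text
[ 0.4869 -0.0869  0.3088] [ 0.64  0.19 -0.67  1.88  0.13  1.12 -0.12] [[0.05, 1.0, -0.0], [1.0, -0.05, -0.0], [-0.0, -0.0, -1.0]] 0.025
side 2228
0.16 205 [0.282 0.288 0.294]
0.2 207 [0.288 0.294 0.3  ]
0.24 230 [0.295 0.301 0.307]
0.28 182 [0.286 0.292 0.311]
0.31 162 [0.28  0.295 0.303]
top 2910
0.16 232 [0.28  0.286 0.292]
0.2 244 [0.286 0.292 0.298]
0.24 144 [0.292 0.298 0.303]
0.28 459 [0.284 0.294 0.313]
0.31 321 [0.239 0.292 0.298]
```

View pics/both2.png

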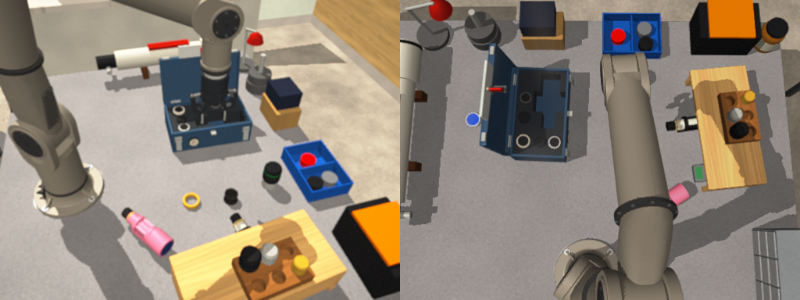

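Open lid leans back about 0.16 rad past vertical (top half-picture, lip at (495,90)), and the cradle is in view at (545,95). Next: measure the finder axis and the cradle.

```bash
python3 - <<'E'
from h import *
from scipy.optimize import least_squares
C={n:(lambda z:(z["p"],z["d"],cloud(n,z["d"])))(np.load(f"{n}2.npz")) for n in("side","top")}
for n in C:
    p,d,c=C[n];f=(d>0)&(c[...,0]>.46)&(c[...,0]<.57)&(c[...,1]<-.27)&(c[...,1]>-.365)&(c[...,2]>.042)&(c[...,2]<.09)
    P=c[f]
    def fun(k):
        ax=np.array([k[1],-1]);ax/=np.linalg.norm(ax);rel=P[:,:2]-np.array([k[0],-.30]);s=rel@ax;lat=rel@np.array([ax[1],-ax[0]])
        t=s+k[3] # distance from eye end
        r=np.where((t>.061)&(t<.073),.027,np.where(t<.029,.017,.020))
        return np.hypot(lat,P[:,2]-k[2])-r
    for k3 in(.015,.018,.021,.024,.027):
        s=least_squares(lambda q:fun([*q,k3]),[.513,.1,.045],loss="soft_l1",f_scale=.002);print(n,k3,len(P),s.x.round(4),round(s.cost*1e6,1))
    h=cv2.cvtColor(p,cv2.COLOR_RGB2HSV)
    b=(h[...,2]<70)&(d>0)&(c[...,0]>.46)&(c[...,0]<.56)&(c[...,1]<-.26)&(c[...,1]>-.305)&(c[...,2]>.02)&(c[...,2]<.08)
    print("eye end y pct",np.percentile(c[b][:,1],[90,97,100]).round(4),np.median(c[b],0).round(3))
p,d,c=C["top"]
print("interior by x: y-ranges with z<.05")
for x in np.arange(.40,.69,.015):
    m=(d>0)&(abs(c[...,0]-x)<.004)&(c[...,1]>.04)&(c[...,1]<.27)
    Q=c[m];lo=Q[Q[:,2]<.055];fo=Q[(Q[:,2]>.075)&(Q[:,2]<.11)]
    print(round(x,3),len(Q),len(lo),lo[:,1].min().round(4) if len(lo) else '',lo[:,1].max().round(4) if len(lo) else '',np.median(lo[:,2]).round(3) if len(lo) else '')
E
```

```text
side 0.015 366 [0.5174 0.128  0.046 ] 656.2
side 0.018 366 [0.5178 0.1119 0.0457] 478.4
side 0.021 366 [0.5174 0.137  0.0453] 281.7
side 0.024 366 [0.5174 0.1378 0.0452] 361.6
side 0.027 366 [0.5175 0.1487 0.0451] 658.4
eye end y pct [-0.288  -0.2864 -0.2853] [ 0.51  -0.295  0.06 ]
top 0.015 434 [0.515  0.1215 0.0449] 1474.9
top 0.018 434 [0.5152 0.123  0.0449] 1310.4
top 0.021 434 [0.5153 0.1178 0.0444] 1345.3
top 0.024 434 [0.5152 0.1223 0.0446] 1696.9
top 0.027 434 [0.5154 0.1203 0.0447] 2031.7
eye end y pct [-0.2809 -0.2792 -0.2786] [ 0.511 -0.29   0.057]
interior by x: y-ranges with z<.05
0.4 245 61 0.0401 0.27 0.002
0.415 272 38 0.0403 0.0708 0.001
0.43 264 32 0.0404 0.0715 0.0
0.445 258 39 0.0405 0.0788 -0.001
0.46 245 34 0.0406 0.0785 0.0
0.475 246 31 0.0407 0.0726 0.001
0.49 239 33 0.0407 0.072 0.0
0.505 198 35 0.041 0.0766 0.001
0.52 262 90 0.0411 0.165 0.02
0.535 245 81 0.0413 0.1644 0.019
0.55 315 82 0.0416 0.1639 0.02
0.565 207 67 0.0415 0.195 0.02
0.58 248 140 0.0419 0.1946 0.021
0.595 236 139 0.0419 0.1944 0.021
0.61 227 134 0.0422 0.1936 0.02
0.625 290 156 0.0421 0.1933 0.022
0.64 228 90 0.0424 0.1711 0.021
0.655 232 90 0.04 0.1706 0.02
0.67 260 100 0.0426 0.1702 0.021
0.685 232 86 0.0428 0.1686 0.021
```

```bash
python3 - <<'E'
from h import *
z=np.load("top2.npz");d=z["d"];c=cloud("top",d);ok=d>0
for y0,y1,l in((.180,.192,"pocket back"),(.12,.13,"trough"),(.13,.14,"trough"),(.14,.15,"trough"),(.088,.1,"pocket front")):
    m=ok&(c[...,1]>y0)&(c[...,1]<y1)&(c[...,0]>.42)&(c[...,0]<.72);P=c[m]
    lo=P[(P[:,2]<.04)];hi=P[(P[:,2]>.07)]
    print(l,"floor x",np.percentile(lo[:,0],[0,2,98,100]).round(4),"n",len(lo),"foam x: ",hi[hi[:,0]<.6][:,0].max().round(4) if (hi[:,0]<.6).any() else '',hi[hi[:,0]>.6][:,0].min().round(4) if (hi[:,0]>.6).any() else '', "foam z",np.median(hi[:,2]).round(4))
# case outer walls in x
m=ok&(c[...,2]>.09)&(c[...,2]<.108)&(c[...,1]>.09)&(c[...,1]<.25)&(c[...,0]>.36)&(c[...,0]<.76);print("rim x",np.percentile(c[m][:,0],[0,.5,99.5,100]))
from h import plan,RT
# finder eye grip plan: 17 mm in from eye end
ax=np.array([.124,-.992]);eye=np.array([.514,-.280]);g=eye+.015*ax;print("g",g)
yaw=7.1
plan([((g[0],g[1],.20),RT(yaw),8),((g[0],g[1],.051),RT(yaw),6)])
E
```

```text
pocket back floor x [0.5732 0.5743 0.6305 0.6312] n 87 foam x:  0.5544 0.6274 foam z 0.0844
trough floor x [0.5119 0.5167 0.6937 0.696 ] n 188 foam x:  0.4945 0.6926 foam z 0.0895
trough floor x [0.5118 0.5152 0.6941 0.6954] n 218 foam x:  0.4951 0.6914 foam z 0.0853
trough floor x [0.5114 0.5141 0.6944 0.6958] n 224 foam x:  0.495 0.6924 foam z 0.0847
pocket front floor x [0.5712 0.5725 0.626  0.6276] n 79 foam x:  0.554 0.6249 foam z 0.0844
rim x [0.38835868 0.39019335 0.71178099 0.71520331]
g [ 0.51586 -0.29488]
8 x {'dx': -0.0266, 'dy': 0.0027, 'dz': 0.0136, 'wx': 0.0, 'wy': -0.0, 'wz': -1.2}
6 x {'dx': -0.0001, 'dy': 0.0, 'dz': 0.0249, 'wx': 0.0, 'wy': -0.0, 'wz': 0.0}
end [ 0.5156 -0.2952  0.0509] [[-0.125, 0.992, 0.0], [0.992, 0.125, 0.001], [0.001, 0.0, -1.0]]
```

>>> drive_tool([
  {"claw":0.065,"dx":-0.0266,"dy":0.0027,"dz":0.0136,"wx":0,"wy":0,"wz":-1.2},
  {"claw":0.065,"dx":-0.0266,"dy":0.0027,"dz":0.0136,"wx":0,"wy":0,"wz":-1.2},
  {"claw":0.065,"dx":-0.0266,"dy":0.0027,"dz":0.0136,"wx":0,"wy":0,"wz":-1.2},
  {"claw":0.065,"dx":-0.0266,"dy":0.0027,"dz":0.0136,"wx":0,"wy":0,"wz":-1.2},
  {"claw":0.065,"dx":-0.0266,"dy":0.0027,"dz":0.0136,"wx":0,"wy":0,"wz":-1.2},
  {"claw":0.065,"dx":-0.0266,"dy":0.0027,"dz":0.0136,"wx":0,"wy":0,"wz":-1.2},
  {"claw":0.065,"dx":-0.0266,"dy":0.0027,"dz":0.0136,"wx":0,"wy":0,"wz":-1.2},
  {"claw":0.065,"dx":-0.0266,"dy":0.0027,"dz":0.0136,"wx":0,"wy":0,"wz":-1.2},
  {"claw":0.065,"dx":0,"dy":0,"dz":0.02,"wx":0,"wy":0,"wz":0},
  {"claw":0.065,"dx":0,"dy":0,"dz":0,"wx":0,"wy":0,"wz":0},
])

```text
t: 13.98
eef_pos: [0.515, -0.2928, 0.1788]
tool_rot: [-0.002, 0.661, 0.751, 0.0]
contact_force: [-0.7, -0.1, 0.4]
gripper_width: 0.763
grasp_force: 0.0
```

```bash
python3 - <<'E'
from h import *
plan([((.516,-.295,.051),RT(7.1),5)])
E
```

```text
5 x {'dx': -0.0006, 'dy': 0.0002, 'dz': 0.0256, 'wx': -0.0, 'wy': -0.0, 'wz': 0.0}
end [ 0.516  -0.2952  0.0508] [[-0.127, 0.992, -0.003], [0.992, 0.127, 0.003], [0.003, -0.002, -1.0]]
```

>>> drive_tool([
  {"claw":0.065,"dx":-0.0006,"dy":0.0002,"dz":0.0255,"wx":0,"wy":0,"wz":0},
  {"claw":0.065,"dx":-0.0006,"dy":0.0002,"dz":0.0255,"wx":0,"wy":0,"wz":0},
  {"claw":0.065,"dx":-0.0006,"dy":0.0002,"dz":0.0255,"wx":0,"wy":0,"wz":0},
  {"claw":0.065,"dx":-0.0006,"dy":0.0002,"dz":0.0255,"wx":0,"wy":0,"wz":0},
  {"claw":0.065,"dx":0,"dy":0,"dz":0.0255,"wx":0,"wy":0,"wz":0},
  {"claw":0.065,"dx":0,"dy":0,"dz":0,"wx":0,"wy":0,"wz":0},
  {"claw":0.02,"dx":0,"dy":0,"dz":0,"wx":0,"wy":0,"wz":0},
  {"claw":0.02,"dx":0,"dy":0,"dz":0,"wx":0,"wy":0,"wz":0},
  {"claw":0.02,"dx":0,"dy":0,"dz":0,"wx":0,"wy":0,"wz":0},
  {"claw":0.02,"dx":0,"dy":0,"dz":0,"wx":0,"wy":0,"wz":0},
], newtons=25)

```text
t: 15.22
eef_pos: [0.5176, -0.2973, 0.0547]
tool_rot: [0.001, 0.661, 0.75, 0.0]
contact_force: [-0.4, 1.6, 5.4]
gripper_width: 0.387
grasp_force: 24.8
```

>>> drive_tool([
  {"claw":0.02,"dx":0.003,"dy":0,"dz":-0.002,"wx":0,"wy":0,"wz":0},
  {"claw":0.02,"dx":0.007,"dy":-0.001,"dz":-0.001,"wx":0,"wy":0,"wz":0},
  {"claw":0.02,"dx":0.008,"dy":-0.001,"dz":0,"wx":0,"wy":0,"wz":0},
  {"claw":0.02,"dx":0.008,"dy":-0.001,"dz":0,"wx":0,"wy":0,"wz":0},
  {"claw":0.02,"dx":0.008,"dy":-0.001,"dz":0,"wx":0,"wy":0,"wz":0},
  {"claw":0.02,"dx":0.008,"dy":-0.001,"dz":0,"wx":0,"wy":0,"wz":0},
  {"claw":0.02,"dx":0.008,"dy":-0.001,"dz":0,"wx":0,"wy":0,"wz":0},
  {"claw":0.02,"dx":0.008,"dy":-0.001,"dz":0,"wx":0,"wy":0,"wz":0},
  {"claw":0.02,"dx":0.004,"dy":0,"dz":0,"wx":0,"wy":0,"wz":0},
  {"claw":0.02,"dx":0,"dy":0,"dz":0,"wx":0,"wy":0,"wz":0},
])

```text
t: 16.48
eef_pos: [0.5019, -0.2363, 0.0561]
tool_rot: [-0.0, 0.661, 0.75, 0.0]
contact_force: [-0.6, 0.8, -1.2]
gripper_width: 0.388
grasp_force: 25.6
```

>>> drive_tool([
  {"claw":0.06,"dx":0,"dy":0,"dz":0,"wx":0,"wy":0,"wz":0},
  {"claw":0.06,"dx":0,"dy":0,"dz":0,"wx":0,"wy":0,"wz":0},
  {"claw":0.06,"dx":0,"dy":0,"dz":0,"wx":0,"wy":0,"wz":0},
  {"claw":0.06,"dx":0,"dy":0,"dz":-0.03,"wx":0,"wy":0,"wz":0},
  {"claw":0.06,"dx":0,"dy":0,"dz":-0.04,"wx":0,"wy":0,"wz":0},
  {"claw":0.06,"dx":0.03,"dy":0,"dz":-0.04,"wx":0,"wy":0,"wz":0},
  {"claw":0.06,"dx":0.05,"dy":0,"dz":-0.04,"wx":0,"wy":0,"wz":0},
  {"claw":0.06,"dx":0.05,"dy":0,"dz":-0.02,"wx":0,"wy":0,"wz":0},
  {"claw":0.06,"dx":0.04,"dy":0,"dz":0,"wx":0,"wy":0,"wz":0},
  {"claw":0.06,"dx":0,"dy":0,"dz":0,"wx":0,"wy":0,"wz":0},
])

```text
t: 17.73
eef_pos: [0.4807, -0.0662, 0.2259]
tool_rot: [0.0, 0.659, 0.752, 0.0]
contact_force: [-0.0, 0.2, 0.2]
gripper_width: 0.704
grasp_force: 0.0
```

```bash
cat > fit.py <<'E'
from h import *
from scipy.optimize import least_squares
def fit(n,d,x=.509,y=-.24,ymin=-.37):
    c=cloud(n,d);f=(d>0)&(c[...,0]>.46)&(c[...,0]<.575)&(c[...,1]<-.19)&(c[...,1]>ymin)&(c[...,2]>.044)&(c[...,2]<.085);P=c[f]
    def fun(k):
        ax=np.array([k[1],-1]);ax/=np.linalg.norm(ax);rel=P[:,:2]-np.array([k[0],y]);s=rel@ax;lat=rel@np.array([ax[1],-ax[0]])
        t=s+k[3];X=t-.095
        r=np.where(X<-.066,.017,np.where(abs(abs(X)-.028)<.006,.027,np.where(X<.036,.020,.031)))
        return np.hypot(lat,P[:,2]-k[2])-r
    b=None
    for k3 in np.arange(-.005,.04,.002):
        s=least_squares(lambda q:fun([*q,k3]),[x,.12,.045],loss="soft_l1",f_scale=.002)
        if b is None or s.cost<b[0]: b=(s.cost,s.x,k3)
    k=b[1];ax=np.array([k[1],-1]);ax/=np.linalg.norm(ax);eye=np.array([k[0],y])-ax*b[2]
    print(n,len(P),b[0]*1e6,"axis z",k[2].round(4),"yaw",np.degrees(np.arctan(k[1])).round(2),"eye",eye.round(4),"grip",(eye+.095*ax).round(4));return eye,ax
E
python3 - <<'E'
from fit import *
p,r=cur();print(p.round(3))
I=[]
for n in("side","top"):
    P,d=read_camera(n);np.savez(f"{n}3.npz",p=P,d=d);fit(n,d);I.append(P)
cv2.imwrite("pics/f3.png",np.hstack([cv2.resize(I[0][200:350,220:420],(400,300)),cv2.resize(I[1][100:220,280:440],(400,300))])[...,::-1])
E
```

```text
[ 0.481 -0.066  0.226]
side 778 1305.9870235793278 axis z 0.0457 yaw 7.0 eye [ 0.5011 -0.2192] grip [ 0.5126 -0.3134]
top 870 2488.384116947923 axis z 0.0452 yaw 6.84 eye [ 0.4991 -0.2211] grip [ 0.5105 -0.3155]
```

View pics/f3.png

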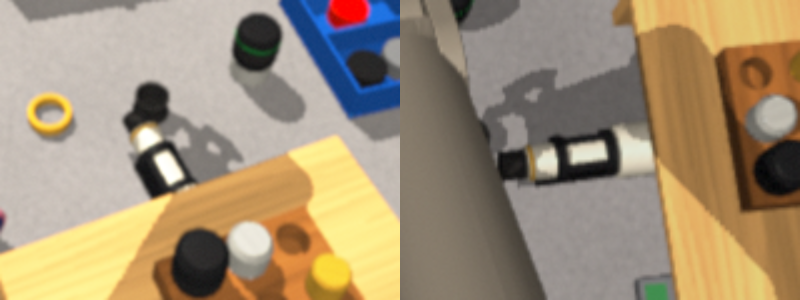

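```bash
python3 - <<'E'
from h import *
print(get_obs()["q"].round(2))
plan([((.5115,-.3145,.2),RT(6.9),7),((.5115,-.3145,.052),RT(6.9),6)])
E
```

```text
[ 0.59  0.27 -0.67  1.99  0.2   0.94 -0.05]
7 x {'dx': -0.0352, 'dy': -0.0, 'dz': 0.0036, 'wx': 0.0, 'wy': 0.0, 'wz': 0.0}
6 x {'dx': -0.0, 'dy': -0.0001, 'dz': 0.0247, 'wx': 0.0, 'wy': 0.0, 'wz': 0.1}
end [ 0.5112 -0.3144  0.0519] [[-0.115, 0.993, 0.0], [0.993, 0.115, -0.001], [-0.001, 0.0, -1.0]]
```

>>> drive_tool([
  {"claw":0.065,"dx":-0.0352,"dy":0,"dz":0.0036,"wx":0,"wy":0,"wz":0},
  {"claw":0.065,"dx":-0.0352,"dy":0,"dz":0.0036,"wx":0,"wy":0,"wz":0},
  {"claw":0.065,"dx":-0.0352,"dy":0,"dz":0.0036,"wx":0,"wy":0,"wz":0},
  {"claw":0.065,"dx":-0.0352,"dy":0,"dz":0.0036,"wx":0,"wy":0,"wz":0},
  {"claw":0.065,"dx":-0.0352,"dy":0,"dz":0.0036,"wx":0,"wy":0,"wz":0},
  {"claw":0.065,"dx":-0.0352,"dy":0,"dz":0.0036,"wx":0,"wy":0,"wz":0},
  {"claw":0.065,"dx":-0.0352,"dy":0,"dz":0.0036,"wx":0,"wy":0,"wz":0},
  {"claw":0.065,"dx":0,"dy":0,"dz":0.025,"wx":0,"wy":0,"wz":0},
  {"claw":0.065,"dx":0,"dy":0,"dz":0,"wx":0,"wy":0,"wz":0},
])

```text
t: 18.95
eef_pos: [0.5095, -0.3152, 0.1725]
tool_rot: [-0.002, 0.662, 0.749, -0.001]
contact_force: [0.2, 1.0, 0.2]
gripper_width: 0.763
grasp_force: 0.0
```

```bash
python3 - <<'E'
from h import *
print(cur()[0].round(4))
plan([((.5115,-.3145,.052),RT(6.9),5)])
E
```

```text
[ 0.5095 -0.3152  0.1725]
5 x {'dx': 0.0, 'dy': 0.0005, 'dz': 0.0241, 'wx': -0.0, 'wy': -0.0, 'wz': 0.0}
end [ 0.5115 -0.3147  0.052 ] [[-0.122, 0.992, -0.004], [0.992, 0.122, 0.002], [0.003, -0.004, -1.0]]
```

>>> drive_tool([
  {"claw":0.065,"dx":0,"dy":0.0005,"dz":0.024,"wx":0,"wy":0,"wz":0},
  {"claw":0.065,"dx":0,"dy":0.0005,"dz":0.024,"wx":0,"wy":0,"wz":0},
  {"claw":0.065,"dx":0,"dy":0.0005,"dz":0.024,"wx":0,"wy":0,"wz":0},
  {"claw":0.065,"dx":0,"dy":0.0005,"dz":0.024,"wx":0,"wy":0,"wz":0},
  {"claw":0.065,"dx":0,"dy":0,"dz":0.024,"wx":0,"wy":0,"wz":0},
  {"claw":0.065,"dx":0,"dy":0,"dz":0,"wx":0,"wy":0,"wz":0},
  {"claw":0.02,"dx":0,"dy":0,"dz":0,"wx":0,"wy":0,"wz":0},
  {"claw":0.02,"dx":0,"dy":0,"dz":0,"wx":0,"wy":0,"wz":0},
  {"claw":0.02,"dx":0,"dy":0,"dz":0,"wx":0,"wy":0,"wz":0},
  {"claw":0.02,"dx":0,"dy":0,"dz":0,"wx":0,"wy":0,"wz":0},
], newtons=50)

```text
t: 20.2
eef_pos: [0.5142, -0.3142, 0.0564]
tool_rot: [0.001, 0.661, 0.75, -0.0]
contact_force: [-2.8, 0.5, 7.5]
gripper_width: 0.46
grasp_force: 51.9
```

>>> drive_tool([
  {"claw":0.02,"dx":0,"dy":0,"dz":-0.006,"wx":0,"wy":0,"wz":0},
  {"claw":0.02,"dx":0,"dy":0,"dz":-0.008,"wx":0,"wy":0,"wz":0},
  {"claw":0.02,"dx":0,"dy":0,"dz":0,"wx":0,"wy":0,"wz":0},
])

```text
t: 20.58
eef_pos: [0.5143, -0.3138, 0.0697]
tool_rot: [0.001, 0.661, 0.75, 0.0]
contact_force: [0.7, 0.1, -2.8]
gripper_width: 0.459
grasp_force: 50.8
```

>>> drive_tool([
  {"claw":0.02,"dx":0,"dy":0,"dz":-0.004,"wx":0,"wy":0,"wz":0},
  {"claw":0.02,"dx":0.01,"dy":-0.004,"dz":0,"wx":0,"wy":0,"wz":0},
  {"claw":0.02,"dx":0.01,"dy":-0.004,"dz":0,"wx":0,"wy":0,"wz":0},
  {"claw":0.02,"dx":0.01,"dy":-0.004,"dz":0,"wx":0,"wy":0,"wz":0},
  {"claw":0.02,"dx":0.01,"dy":-0.004,"dz":0,"wx":0,"wy":0,"wz":0},
  {"claw":0.02,"dx":0.01,"dy":-0.004,"dz":0,"wx":0,"wy":0,"wz":0},
  {"claw":0.02,"dx":0.002,"dy":0,"dz":0,"wx":0,"wy":0,"wz":0},
  {"claw":0.02,"dx":0,"dy":0,"dz":-0.02,"wx":0,"wy":0,"wz":0},
  {"claw":0.02,"dx":0.002,"dy":0,"dz":-0.03,"wx":0,"wy":0,"wz":0},
  {"claw":0.02,"dx":0.002,"dy":0,"dz":-0.035,"wx":0,"wy":0,"wz":0},
  {"claw":0.02,"dx":0.005,"dy":0,"dz":-0.035,"wx":0,"wy":0,"wz":0},
  {"claw":0.02,"dx":0.005,"dy":0,"dz":-0.03,"wx":0,"wy":0,"wz":0},
  {"claw":0.02,"dx":0,"dy":0,"dz":0,"wx":0,"wy":0,"wz":0},
])

```text
t: 22.2
eef_pos: [0.4875, -0.2511, 0.2265]
tool_rot: [0.003, 0.661, 0.75, 0.001]
contact_force: [0.7, -0.4, -3.2]
gripper_width: 0.463
grasp_force: 51.3
```

```bash
python3 - <<'E'
from h import *
p,r=cur();print(p.round(4),get_obs()["q"].round(2))
plan([((.59,.05,.225),RT(87.9),14),((.595,.138,.215),RT(87.9),4)])
E
```

```text
[ 0.4875 -0.2511  0.2265] [ 0.83  0.35 -0.57  1.87  0.23  0.98  0.28]
14 x {'dx': 0.011, 'dy': 0.0222, 'dz': 0.0001, 'wx': 0.0, 'wy': 0.0, 'wz': -5.8}
4 x {'dx': -0.0006, 'dy': 0.0219, 'dz': 0.0024, 'wx': -0.0, 'wy': 0.1, 'wz': 0.1}
end [0.595  0.1381 0.2149] [[-0.999, 0.035, -0.001], [0.035, 0.999, -0.003], [0.001, -0.003, -1.0]]
```

>>> drive_tool([
  {"claw":0.02,"dx":0.011,"dy":0.0222,"dz":0,"wx":0,"wy":0,"wz":-5.8},
  {"claw":0.02,"dx":0.011,"dy":0.0222,"dz":0,"wx":0,"wy":0,"wz":-5.8},
  {"claw":0.02,"dx":0.011,"dy":0.0222,"dz":0,"wx":0,"wy":0,"wz":-5.8},
  {"claw":0.02,"dx":0.011,"dy":0.0222,"dz":0,"wx":0,"wy":0,"wz":-5.8},
  {"claw":0.02,"dx":0.011,"dy":0.0222,"dz":0,"wx":0,"wy":0,"wz":-5.8},
  {"claw":0.02,"dx":0.011,"dy":0.0222,"dz":0,"wx":0,"wy":0,"wz":-5.8},
  {"claw":0.02,"dx":0.011,"dy":0.0222,"dz":0,"wx":0,"wy":0,"wz":-5.8},
  {"claw":0.02,"dx":0.011,"dy":0.0222,"dz":0,"wx":0,"wy":0,"wz":-5.8},
  {"claw":0.02,"dx":0.011,"dy":0.0222,"dz":0,"wx":0,"wy":0,"wz":-5.8},
  {"claw":0.02,"dx":0.011,"dy":0.0222,"dz":0,"wx":0,"wy":0,"wz":-5.8},
  {"claw":0.02,"dx":0.011,"dy":0.0222,"dz":0,"wx":0,"wy":0,"wz":-5.8},
  {"claw":0.02,"dx":0.011,"dy":0.0222,"dz":0,"wx":0,"wy":0,"wz":-5.8},
  {"claw":0.02,"dx":0.011,"dy":0.0222,"dz":0,"wx":0,"wy":0,"wz":-5.8},
  {"claw":0.02,"dx":0.011,"dy":0.0222,"dz":0,"wx":0,"wy":0,"wz":-5.8},
  {"claw":0.02,"dx":0,"dy":0,"dz":0,"wx":0,"wy":0,"wz":0},
])

```text
t: 24.08
eef_pos: [0.5869, 0.0531, 0.2221]
tool_rot: [-0.001, 0.012, 1.0, 0.001]
contact_force: [0.1, -1.1, -3.9]
gripper_width: 0.459
grasp_force: 51.2
```

```bash
python3 - <<'E'
from h import *
p,r=cur();print(p.round(4),get_obs()["q"].round(2),r.as_matrix().round(3).tolist())
I=[]
for n in("side","top"):
    P,d=read_camera(n);np.savez(f"{n}4.npz",p=P,d=d);I.append(P)
    c=cloud(n,d);rel=(c-p)@r.as_matrix()
    # finder points below the gripper in tool frame: x along (finder -x), z down
    m=(d>0)&(abs(rel[...,0])<.13)&(abs(rel[...,1])<.04)&(rel[...,2]>-.035)&(rel[...,2]<.07)
    Q=rel[m];print(n,len(Q),np.percentile(Q[:,0],[0,1,99,100]).round(4))
    for a in(-.085,-.07,-.05,.05,.06,.08):
        q=Q[abs(Q[:,0]-a)<.006]
        if len(q)>8:print(a,len(q),"y",np.percentile(q[:,1],[2,98]).round(3),"top z",np.percentile(q[:,2],3).round(4))
cv2.imwrite("pics/f4.png",np.hstack([cv2.resize(I[0][80:230,190:390],(400,300)),cv2.resize(I[1][60:210,120:320],(400,300))])[...,::-1])
plan([((.595,.138,.215),RT(87.9),5)])
E
```

```text
[0.5869 0.0531 0.2221] [ 0.48  0.53 -0.92  1.75  0.47  1.09  0.95] [[-1.0, 0.024, -0.002], [0.024, 1.0, 0.001], [0.002, 0.001, -1.0]]
side 1428 [-0.0952 -0.0926  0.0944  0.0952]
-0.085 92 y [-0.034  0.011] top z -0.021
-0.07 92 y [-0.032  0.012] top z -0.0199
-0.05 104 y [-0.033  0.009] top z -0.0209
0.05 89 y [-0.022  0.009] top z -0.0094
0.06 73 y [-0.022  0.007] top z -0.01
0.08 52 y [-0.018  0.007] top z -0.0071
top 714 [-0.0041  0.0013  0.0955  0.0964]
0.05 80 y [-0.023  0.017] top z -0.0113
0.06 85 y [-0.023  0.016] top z -0.0113
0.08 66 y [-0.019  0.013] top z -0.0079
5 x {'dx': -0.0008, 'dy': 0.0176, 'dz': 0.0014, 'wx': -0.0, 'wy': -0.0, 'wz': 0.1}
end [0.5948 0.138  0.2151] [[-0.999, 0.038, -0.001], [0.038, 0.999, -0.001], [0.001, -0.001, -1.0]]
```

View pics/f4.png

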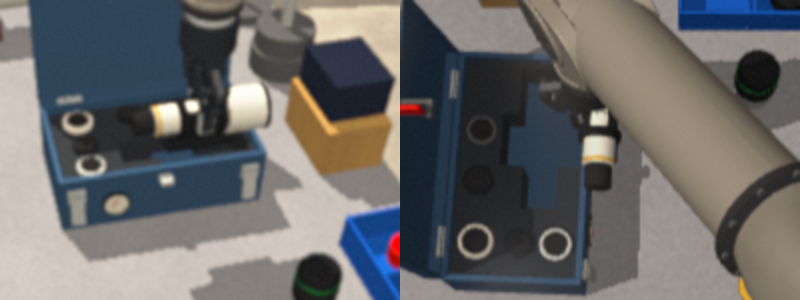

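>>> drive_tool([
  {"claw":0.02,"dx":-0.0008,"dy":0.0178,"dz":0.0014,"wx":0,"wy":0,"wz":0.1},
  {"claw":0.02,"dx":-0.0008,"dy":0.0178,"dz":0.0014,"wx":0,"wy":0,"wz":0.1},
  {"claw":0.02,"dx":-0.0008,"dy":0.0178,"dz":0.0014,"wx":0,"wy":0,"wz":0.1},
  {"claw":0.02,"dx":-0.0008,"dy":0.0178,"dz":0.0014,"wx":0,"wy":0,"wz":0.1},
  {"claw":0.02,"dx":-0.0008,"dy":0.0178,"dz":0.0014,"wx":0,"wy":0,"wz":0.1},
  {"claw":0.02,"dx":0,"dy":0,"dz":0.02,"wx":0,"wy":0,"wz":0},
  {"claw":0.02,"dx":0,"dy":0,"dz":0.02,"wx":0,"wy":0,"wz":0},
  {"claw":0.02,"dx":0,"dy":0,"dz":0,"wx":0,"wy":0,"wz":0},
])

```text
t: 25.18
eef_pos: [0.5934, 0.1379, 0.1728]
tool_rot: [-0.002, 0.019, 1.0, -0.001]
contact_force: [-0.1, -0.9, -2.2]
gripper_width: 0.46
grasp_force: 51.1
```

```bash
python3 - <<'E'
from h import *
p,r=cur();print(p.round(4),r.as_matrix().round(3).tolist())
plan([((.595,.139,.165),RT(87.9),1),((.595,.139,.090),RT(87.9),8)])
E
```

```text
[0.5934 0.1379 0.1728] [[-0.999, 0.038, -0.005], [0.038, 0.999, -0.002], [0.005, -0.002, -1.0]]
1 x {'dx': -0.0016, 'dy': 0.0012, 'dz': 0.0078, 'wx': -0.1, 'wy': -0.3, 'wz': -0.1}
8 x {'dx': 0.0, 'dy': 0.0, 'dz': 0.0094, 'wx': -0.0, 'wy': 0.0, 'wz': 0.0}
end [0.595  0.139  0.0898] [[-0.999, 0.036, 0.0], [0.036, 0.999, -0.001], [-0.0, -0.001, -1.0]]
```

>>> drive_tool([
  {"claw":0.02,"dx":-0.0016,"dy":0.001,"dz":0.008,"wx":0,"wy":-0.3,"wz":0},
  {"claw":0.02,"dx":0,"dy":0,"dz":0.01,"wx":0,"wy":0,"wz":0},
  {"claw":0.02,"dx":0,"dy":0,"dz":0.01,"wx":0,"wy":0,"wz":0},
  {"claw":0.02,"dx":0,"dy":0,"dz":0.01,"wx":0,"wy":0,"wz":0},
  {"claw":0.02,"dx":0,"dy":0,"dz":0.01,"wx":0,"wy":0,"wz":0},
  {"claw":0.02,"dx":0,"dy":0,"dz":0,"wx":0,"wy":0,"wz":0},
])

```text
t: 25.92
eef_pos: [0.5961, 0.1406, 0.1269]
tool_rot: [0.002, 0.018, 1.0, -0.0]
contact_force: [0.8, -0.1, -2.8]
gripper_width: 0.461
grasp_force: 51.2
```

>>> drive_tool([
  {"claw":0.02,"dx":0,"dy":0,"dz":0.008,"wx":0,"wy":0,"wz":0},
  {"claw":0.02,"dx":0,"dy":0,"dz":0.008,"wx":0,"wy":0,"wz":0},
  {"claw":0.02,"dx":0,"dy":0,"dz":0.008,"wx":0,"wy":0,"wz":0},
  {"claw":0.02,"dx":0,"dy":0,"dz":0.006,"wx":0,"wy":0,"wz":0},
  {"claw":0.02,"dx":0,"dy":0,"dz":0,"wx":0,"wy":0,"wz":0},
])

```text
t: 26.55
eef_pos: [0.5965, 0.1407, 0.0973]
tool_rot: [0.002, 0.018, 1.0, -0.0]
contact_force: [-0.8, 0.3, -2.7]
gripper_width: 0.459
grasp_force: 51.2
```

>>> drive_tool([
  {"claw":0.02,"dx":0.001,"dy":-0.0015,"dz":0.005,"wx":0,"wy":0,"wz":0},
  {"claw":0.02,"dx":0,"dy":0,"dz":0.005,"wx":0,"wy":0,"wz":0},
  {"claw":0.02,"dx":0,"dy":0,"dz":0.004,"wx":0,"wy":0,"wz":0},
  {"claw":0.02,"dx":0,"dy":0,"dz":0.002,"wx":0,"wy":0,"wz":0},
  {"claw":0.02,"dx":0,"dy":0,"dz":0,"wx":0,"wy":0,"wz":0},
])

```text
t: 27.18
eef_pos: [0.5957, 0.1394, 0.0817]
tool_rot: [0.002, 0.018, 1.0, -0.0]
contact_force: [0.6, 0.3, -3.2]
gripper_width: 0.461
grasp_force: 51.2
```

>>> drive_tool([
  {"claw":0.02,"dx":0,"dy":0,"dz":0.0015,"wx":0,"wy":0,"wz":0},
  {"claw":0.02,"dx":0,"dy":0,"dz":0.0015,"wx":0,"wy":0,"wz":0},
  {"claw":0.02,"dx":0,"dy":0,"dz":0,"wx":0,"wy":0,"wz":0},
])

```text
t: 27.55
eef_pos: [0.5958, 0.1394, 0.0788]
tool_rot: [0.003, 0.018, 1.0, -0.0]
contact_force: [-0.4, 0.5, -4.4]
gripper_width: 0.462
grasp_force: 51.2
```

Still hanging free. I go down until the force shows contact with the floor.

>>> drive_tool([
  {"claw":0.02,"dx":0,"dy":0,"dz":0.0015,"wx":0,"wy":0,"wz":0},
  {"claw":0.02,"dx":0,"dy":0,"dz":0,"wx":0,"wy":0,"wz":0},
])

```text
t: 27.8
eef_pos: [0.5961, 0.1394, 0.0784]
tool_rot: [0.003, 0.018, 1.0, -0.0]
contact_force: [-2.4, -1.3, 6.0]
gripper_width: 0.462
grasp_force: 52.3
```

>>> drive_tool([
  {"claw":0.02,"dx":0,"dy":0,"dz":0.001,"wx":0,"wy":0,"wz":0},
  {"claw":0.02,"dx":0,"dy":0,"dz":0,"wx":0,"wy":0,"wz":0},
])

```text
t: 28.05
eef_pos: [0.5961, 0.1394, 0.0784]
tool_rot: [0.003, 0.018, 1.0, -0.001]
contact_force: [-4.8, -4.4, 13.8]
gripper_width: 0.464
grasp_force: 53.4
```

>>> drive_tool([
  {"claw":0.02,"dx":0,"dy":0,"dz":-0.002,"wx":0,"wy":0,"wz":0},
  {"claw":0.06,"dx":0,"dy":0,"dz":0,"wx":0,"wy":0,"wz":0},
  {"claw":0.06,"dx":0,"dy":0,"dz":0,"wx":0,"wy":0,"wz":0},
  {"claw":0.06,"dx":0,"dy":0,"dz":0,"wx":0,"wy":0,"wz":0},
  {"claw":0.06,"dx":0,"dy":0,"dz":-0.01,"wx":0,"wy":0,"wz":0},
  {"claw":0.06,"dx":0,"dy":0,"dz":-0.02,"wx":0,"wy":0,"wz":0},
  {"claw":0.06,"dx":0,"dy":0,"dz":-0.03,"wx":0,"wy":0,"wz":0},
  {"claw":0.06,"dx":0,"dy":0,"dz":-0.04,"wx":0,"wy":0,"wz":0},
  {"claw":0.06,"dx":0,"dy":-0.03,"dz":-0.04,"wx":0,"wy":0,"wz":0},
  {"claw":0.06,"dx":0,"dy":-0.05,"dz":-0.03,"wx":0,"wy":0,"wz":0},
  {"claw":0.06,"dx":0,"dy":-0.05,"dz":0,"wx":0,"wy":0,"wz":0},
  {"claw":0.06,"dx":0,"dy":-0.05,"dz":0,"wx":0,"wy":0,"wz":0},
  {"claw":0.06,"dx":0.04,"dy":-0.04,"dz":0,"wx":0,"wy":0,"wz":0},
  {"claw":0.06,"dx":0,"dy":0,"dz":0,"wx":0,"wy":0,"wz":0},
])

```text
t: 29.8
eef_pos: [0.5445, -0.0834, 0.2488]
tool_rot: [0.002, 0.022, 1.0, -0.002]
contact_force: [0.5, -0.2, 0.2]
gripper_width: 0.703
grasp_force: 0.0
```

```bash
python3 - <<'E'
from h import *
I=[]
print(cur()[0].round(3))
C=np.array([.595,.138,.022]);ex=np.array([.036,.9994,0]);ey=np.array([-.9994,.036,0])
for n in("side","top"):
    P,d=read_camera(n);I.append(P);c=cloud(n,d);ok=d>0
    rel=c-C;X=rel@ex;Y=rel@ey;Z=rel[...,2];hs=cv2.cvtColor(P,cv2.COLOR_RGB2HSV)
    m=ok&(abs(X)<.036)&(abs(Y)<.11)&(Z>.05)&(Z<.09)
    for a in(-.08,-.06,-.045,-.028,0,.028,.05,.08):
        q=m&(abs(Y-a)<.005)&(Z>.05)
        if q.sum()>6:
            z=Z[q];t=np.percentile(z,97);w=X[q][z>t-.006];print(n,a,q.sum(),"top z",t.round(4),"ridge x",np.median(w).round(4))
    w=m&(hs[...,1]<60)&(hs[...,2]>150);print("white Y",np.percentile(Y[w],[1,99]).round(4))
    L=ok&(c[...,0]>.42)&(c[...,0]<.68)&(c[...,1]>.2)&(c[...,1]<.4)&(c[...,2]>.15)&(c[...,2]<.26)
    print("lid lean",np.polyfit(c[L][:,2],c[L][:,1],1))
cv2.imwrite("pics/end.png",np.hstack([cv2.resize(I[0],(400,300)),cv2.resize(I[1],(400,300))])[...,::-1])
E
```

```text
[ 0.545 -0.083  0.249]
side -0.08 14 top z 0.0781 ridge x -0.0096
side 0 37 top z 0.0667 ridge x -0.0028
side 0.028 52 top z 0.0732 ridge x -0.0042
side 0.05 50 top z 0.0659 ridge x -0.0052
side 0.08 48 top z 0.0648 ridge x -0.002
white Y [-0.0887  0.056 ]
lid lean [0.15421687 0.26218746]
top -0.08 81 top z 0.0772 ridge x -0.0003
top -0.06 85 top z 0.078 ridge x 0.0012
top -0.045 79 top z 0.0786 ridge x 0.0003
top -0.028 59 top z 0.0756 ridge x 0.0017
top 0 53 top z 0.0673 ridge x -0.0009
top 0.028 59 top z 0.0733 ridge x -0.0009
top 0.05 89 top z 0.0678 ridge x 0.0027
top 0.08 77 top z 0.066 ridge x 0.0023
white Y [-0.0847  0.0562]
lid lean [0.15683439 0.26101898]
```

View pics/end.png

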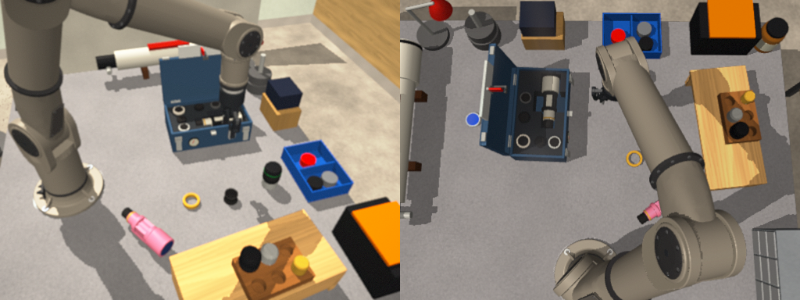

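The finder sits level and centred in the cradle with its top 76 to 78 mm above the case floor. The lid leans back 0.155 rad past vertical, and the loose things stand where they were.

```bash
python3 -c "
from station import *
print(hand_in())"
```

```text
the job is handed in; nothing more can be done
None
```

The job is handed in: the lid is open at about 1.73 rad and stays there, the finder is seated level in its cradle with its objective in the wide end, and the last pictures show the loose things where they stood; the hand-in returned no verdict.

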